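Fit the spindle spacers and close the sander's drive head

TASK

Put the open spindle-sander drive head back together: slide the big aluminium sleeve onto its spindle and down onto the bearing boss, then the small brass ring on top of the sleeve, and close the head with its grey cover. Hook the cover's rear lip under the dark retaining strip with the cover tilted, then swing it down in your grip (do not let it drop) until it lies flat on the housing all round, and let go. Leave the other things on the bench where they are.

Things in the scene. Friction and masses are not known exactly. Their poses are not given: they have to be found in the camera images.
- platform: fixed plywood assembly platform with rows of dog holes, on which all this stands: 478 x 920 mm, its top 80 mm above the bench (z = 0.08). Origin on the bench under its centre
- head: green cast drive head of a spindle sander, bolted on the wooden platform: an open-topped box, its front (own -x) towards the robot. Origin under the spindle, on the platform, z up. Outside x -82 to +96 mm, y +-87 (feet to +-102), rim 106 mm high; opening x -70 to +70, y +-75, bay floor 12 mm high. Behind it a motor, x 96 to 200, y +-48, up to 109 mm high
- spindle_seat (a point): centre of the top of the bearing boss (56 mm across) in the bay, 36 mm above the platform, axes as head. The steel spindle rises from it: 22 mm thick for 37 mm, a 4 mm high cone, then 14 mm thick to 59 mm with a chamfered end at 64 mm above this point
- strip_edge (a point): mouth of the slot under the dark flat retaining strip on the head's rear wall: middle of the front edge at mid-height (x 76, z 111.5 mm in head). The slot opens to the front, is 11 mm high (z 106 to 117), 12 mm deep (x 76 to 88), and runs y +-70; top of the strip 122 mm
- sleeve: big spacer: aluminium tube 44 mm in outside diameter, 44 mm long, bore 25 mm, about 0.16 kg, lying on its side on the platform. Origin at its centre; the bore runs along its own x, either end may go down. It goes on first and rests on the boss (centre then 58 mm up)
- ring: small spacer: brass ring 40 mm in outside diameter, 12 mm thick, bore 17 mm, 0.06 kg, lying flat on the platform. Origin at its centre, z along its bore. It rests on the sleeve (centre then 86 mm up); its bore does not pass the spindle's 22 mm part
- cover: grey sheet cover, about 0.4 kg, lying right side up. Origin on the underside of its plate; seated, its frame is that of the head 106 mm up, with -3 to +4 mm play in x. Plate x -80 to +70 mm, y +-86, 5 thick, with a lip at its rear (+x). A flange 15 mm deep beneath (outer faces x -67, +65, y +-72.5) drops inside the opening; the cover stands on it now
- cover_handle (a point): middle of the bar of the cover's black pull handle, at x -20, z +36 mm in cover. The bar runs along the cover's y, 12 x 12 mm in section, 92 mm long, on two posts at y +-40, with 25 mm free beneath it
- cover_lip (a point): middle of the rear edge (tip) of the cover's flat steel lip, at x +84, z +2.5 mm in cover; the lip is 5 mm thick, y +-60, in the plane of the plate, and reaches 14 mm behind it
- tape: bystander: roll of cream masking tape lying flat, 104 mm across, 25 high; origin at the centre of its underside
- jar: bystander: clear jar with green lid, 69 mm across, 84 high; origin under its centre
- tin: bystander: blue and grey paint tin, 89 mm across, 88 high; origin under its centre
- sanding_block: bystander: brown sanding block lying flat, 64 x 112 x 34 mm, long along its own y; origin under its centre
- marker: bystander: white and blue marker lying flat, 141 mm along its own y, 19 thick; origin under its middle
- carton: bystander: small green carton, 52 x 92 x 62 mm; origin under its centre
- tape_measure: bystander: yellow and black pocket tape measure standing on its edge, 78 x 34 x 64 mm; origin under its centre
Things that resemble listed ones, but are neither listed nor needed, are in the scene too. There is more than one size of the sleeve; the job needs the smaller.

How it is judged:
By the outcome, as a careful person would: the job done as asked, in the order asked, and still so for the second after the job is handed in, with the robot touching nothing.
It also fails if it takes over 72 s, if anything falls off the work surface, if the arm or the gripper's body presses on something with over 40 N, if the wrist force passes 120 N, or if a joint passes its speed limit or range.

ROBOT

A 6-joint arm with a two-finger parallel gripper is mounted at the origin on the work surface; the furniture and walls round the work are solid. World frame = base frame: x ahead of the robot, y to its left, z up, the work surface at z = 0. Lengths are in mm, angles in rad, forces in N, time in s.
With the tool pointing down it reaches from about 350 to 875 mm from the base axis. Payload 4.2 kg.
Tool frame: the origin (TCP) lies between the finger pads; the fingertips stand 25 mm ahead of it and the grasp point (between the pads) lies 6 mm ahead of it; z points along the fingers, y is the line along which they close (so a half turn about z gives the same grasp; the last joint's range is limited). The gripper opens to 85 mm and grips with 20 to 120 N. Pads are 22 mm wide; open, the fingers measure 114 mm over their backs; the gripper's body (76 mm by 85 mm) begins 54 mm behind the grasp point. The pads swing forward as they close: fully open they stand 13 mm farther back than shut.
Start: joints at [-0.856, 0.385, 0.008, 0, -1.194, -0.259], TCP at [275.124, -561.165, 256.312] pointing down, gripper open.
Joint ranges: [-3.14, 3.14], [-1.21, 2.06], [-1.07, 1.41], [-3.16, 2.05], [-2.99, -0.16], [-3.1, 3.1]. Speed limits (rad/s): [2.79, 2.79, 3.14, 3.14, 3.14, 3.14].

INTERFACE

Orientations are given as a unit quaternion [x, y, z, w].
In Python, from bench import read_state, get_image, job_done gives the robot as it stands.
- The arm moves only by the tool play_rows, never from a script. Its argument "series" is a list of rows, each a list of 6 numbers: the shift along the world's x, y, z in mm, then the turn, a rotation vector about the world's x, y, z in units of 6 degrees (1.0 is 6 degrees). A call has 1 to 20 rows; each row shifts and turns the commanded pose from where the row before left it; what a row does not reach is not made up. A row lasts 1/12 s, in which the tool goes at most 41.7 mm and 7.16 degrees, less where a joint would pass 70% of its speed; a pose out of reach is approached as far as the arm can. A call is refused whole if a number of a shift passes 41.7 or a number of a turn 1, either way. A call with a gripper value outside its range is refused whole. "gripper" is the opening, from 0 (shut) to 1 (fully open), set as the call begins (left out, the last holds). The fingers move at their own pace and stop on an object; the grip force is fixed at half the most. Time passes only in rows, so rows that do not move let the fingers close. It gives the time, the measured TCP pose, the force, the opening and the grip force at its end, in the units of the state.
- read_state(): the state, without advancing time (a new reading comes with each control period).
- get_image(name): name is "scene" or "top" or "wrist"; returns a dict with "image" (384x512x3 uint8, red, green, blue), "fx", "fy", "cx", "cy" (pixels), "eye" and "rotation" of the camera in the world. Camera axes: x right, y down, z forward; pixel columns grow to the right and rows downward; lengths in mm; the calibration is good to about 2 mm. A picture is of the moment at which its call begins. There is no depth.
- job_done(): hands the job in; it is judged then, once.
The state is a dict: "clock": time; "joints": joint angles; "joint_vel": joint speeds; "joint_efforts": joint torques, N m; "position": TCP position; "ee_rot": TCP orientation; "contact_force": force on the tool from outside, world axes, zero at the start; "wrist_torque": the same for the moment, N m; "gripper_width": finger opening in mm; "grasp_force": force on a finger pad.
Only numpy, scipy, OpenCV 4.12 (cv2) and the standard library are available. Lean on these libraries where they do the work, as an engineer would, in place of code of your own. Each camera call takes 0.05 s, during which the arm holds its last target. There are 200 camera calls.

## Working session

There is one attempt and no reset: what is moved stays moved. The work goes in short steps, Python scripts to look and compute and a tool call to move; the robot and the scene stay as the last step left them, time stands still between calls to the robot, and variables do not carry over. Pictures are saved under pics/ and viewed, at most 10 in all, crops included, and the job is handed in when it is done.

Besides the shell and the picture viewer there is one more tool, called after "Emit:" by a JSON object that holds its "method" and its "body". play_rows: Moves the arm, as the interface text tells. Its arguments: {"type":"object","properties":{"series":{"type":"array","items":{"type":"array","items":{"type":"number"}}},"gripper":{"type":"number"}},"required":["series"]}

```bash
mkdir -p pics; ls; cat > h.py <<'E'
import numpy as np, cv2
from bench import read_state, get_image, job_done
def snap(n,f):
    d=get_image(n); cv2.imwrite('pics/'+f,cv2.cvtColor(d['image'],cv2.COLOR_RGB2BGR)); np.save('pics/'+f+'.npy',d,allow_pickle=True); return d
def load(f): return np.load('pics/'+f+'.npy',allow_pickle=True).item()
def ray(d,u,v):
    r=np.array(d['rotation']).reshape(3,3)@np.array([(u-d['cx'])/d['fx'],(v-d['cy'])/d['fy'],1]); return np.array(d['eye']),r
def onz(d,u,v,z):
    e,r=ray(d,u,v); return e+r*(z-e[2])/r[2]
def proj(d,p):
    c=np.array(d['rotation']).reshape(3,3).T@(np.array(p)-np.array(d['eye'])); return np.round([d['cx']+d['fx']*c[0]/c[2],d['cy']+d['fy']*c[1]/c[2]],1)
E
python3 - <<'E'
from h import *
s=read_state(); print(s)
for n in('scene','top'):
    d=snap(n,n+'0.png'); print(n,d['fx'],d['cx'],d['cy'],d['eye'],d['rotation'])
E
```

```text
pics
{'clock': 0.0, 'joints': array([-8.56406178e-01,  3.85586363e-01,  6.61413288e-03, -5.01503417e-04,
       -1.19399089e+00, -2.58599957e-01]), 'joint_vel': array([-0.00239226,  0.00051673,  0.00041329, -0.00011138, -0.0012662 ,
        0.00052386]), 'joint_efforts': array([ 6.79536879e-05, -3.92289448e+01,  1.88398075e+01,  4.18609858e+00,
       -4.74452216e-03, -1.06429511e-05]), 'position': array([ 274.8937662 , -560.71021626,  255.19857878]), 'ee_rot': array([-2.25837281e-01,  9.74164408e-01,  1.06665817e-03, -3.00500048e-04]), 'contact_force': array([-0.63611686, -0.66726748, -0.48158243]), 'wrist_torque': array([ 0.03406984,  0.0173615 , -0.03935437]), 'grasp_force': 0.0, 'gripper_width': 85.63592876072266}
scene 373.43820393413506 255.0889503828225 196.00615123434164 [  -40.12944344 -1350.67884014   742.34156926] [ 0.81816507 -0.18704843  0.1303524  -0.52785135]
top 351.15013585255457 254.13738239820097 195.26243146728456 [ 341.65811451 -129.15913925 1337.1260118 ] [ 0.71267237 -0.6951777   0.06737451 -0.06547315]
```

View pics/scene0.png

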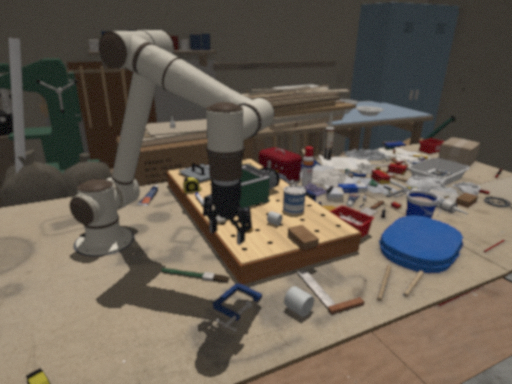

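View pics/top0.png

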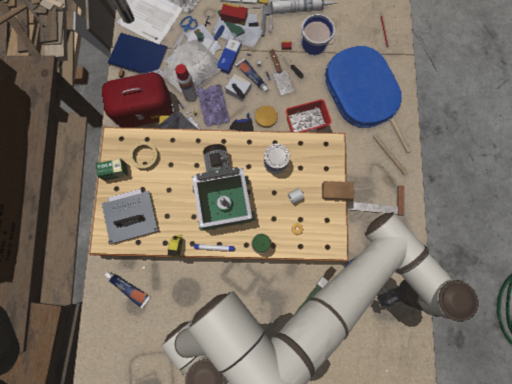

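The scene view shows the head at about (258,186), a small aluminium tube at (274,218) on the platform, and a larger tube at (298,302) on the bench. The top view shows the head at (223,197), the small tube at (296,196), a brass ring at (297,229) and the cover at (130,216).

Sleeve candidates are the tube at top (296,196) on the platform, which matches the description, and the bigger tube at scene (298,302) on the bench, which I reject. Ring candidates are brass at top (297,229), which I choose, the tape roll at (146,157) and the amber lid at (265,116). The only cover candidate is (130,216). I'll check these in a crop.

```bash
sed -i "s/^import numpy.*/import numpy as np, cv2\nfrom scipy.spatial.transform import Rotation as R/; s/np.array(d\['rotation'\]).reshape(3,3)/R.from_quat(d['rotation']).as_matrix()/" h.py
python3 - <<'E'
from h import *
d=load('top0.png'); im=cv2.cvtColor(d['image'],cv2.COLOR_RGB2BGR)
a=cv2.resize(im[140:260,180:315],None,fx=4,fy=4,interpolation=3)[:, :]
b=cv2.resize(im[185:245,98:162],None,fx=4,fy=4,interpolation=3)
o=np.zeros((480,800,3),np.uint8); o[:,:540]=a; o[:240,544:800]=b
s=cv2.cvtColor(load('scene0.png')['image'],cv2.COLOR_RGB2BGR)[195:240,255:319]
o[244:424,544:800]=cv2.resize(s,None,fx=4,fy=4,interpolation=3)
cv2.imwrite('pics/crop1.png',o)
for n,u,v,z in [('sleeve',296,196,102),('ring',297,229,86),('cover',130,216,100),('spindle',223,203,180)]: print(n,onz(d,u,v,z).round(0))
E
```

```text
sleeve [ 578. -280.  102.]
ring [ 461. -285.   86.]
cover [491. 308. 100.]
spindle [533. -26. 180.]
```

View pics/crop1.png

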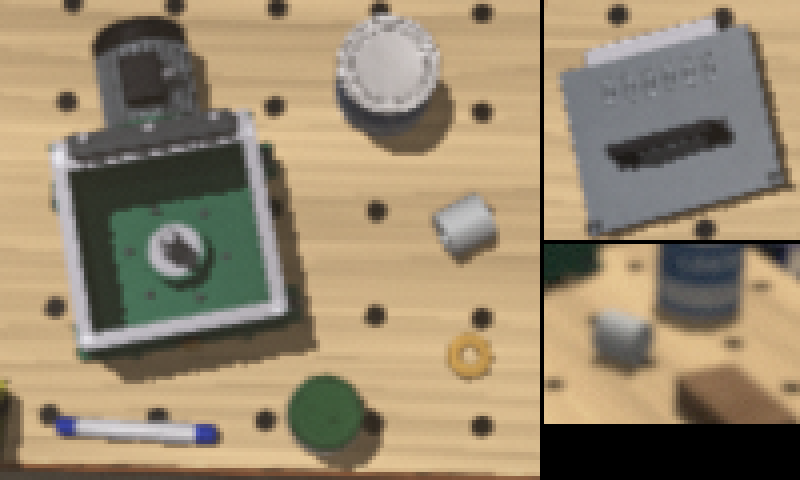

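The crop confirms the choices: the small aluminium tube at top (296,196) with its bore running roughly left-right, the brass ring at (297,229), and the cover with its handle and rear lip up at (130,216). The bright-rimmed head sits yawed slightly, with its spindle at (223,202). Next I move over the sleeve for a wrist view.

Emit:
{"method": "play_rows", "body": {"series": [[30,28,6,0,0,0],[30,28,6,0,0,0],[30,28,6,0,0,0],[30,28,6,0,0,0],[30,28,6,0,0,0],[30,28,6,0,0,0],[30,28,6,0,0,0],[30,28,6,0,0,0],[25,20,6,0,0,0],[0,0,0,0,0,0],[0,0,0,0,0,0]], "gripper": 1}}

```text
clock: 1.02
position: [541.4, -315.6, 309.6]
ee_rot: [-0.227, 0.974, 0.0, -0.0]
contact_force: [-0.3, -0.6, -0.2]
gripper_width: 85.7
grasp_force: 0.0
```

```bash
python3 - <<'E'
from h import *
s=read_state(); M=R.from_quat(s['ee_rot']).as_matrix(); print(s['clock'],s['position'],s['joints'].round(2)); print(M.round(3))
d=snap('wrist','w1.png'); print(d['fx'],d['cx'],d['cy'],'camtool',(M.T@(d['eye']-s['position'])).round(1)); print((M.T@R.from_quat(d['rotation']).as_matrix()).round(3))
print(proj(d,[578,-280,102]),proj(d,[461,-285,86]),proj(d,[533,-26,180]))
E
```

```text
1.0167 [ 541.35521492 -315.57948211  309.64273519] [-0.27  0.36  0.1  -0.   -1.31 -0.84]
[[-0.897 -0.443 -0.001]
 [-0.443  0.897  0.001]
 [ 0.001  0.001 -1.   ]]
339.97921424584916 255.9601896618056 187.4484979777258 camtool [  65.9    0.2 -117.1]
[[-0.    -0.964 -0.266]
 [ 1.    -0.    -0.   ]
 [ 0.    -0.266  0.964]]
[271.2 211.4] [320.5 101.7] [567.  322.6]
```

View pics/w1.png

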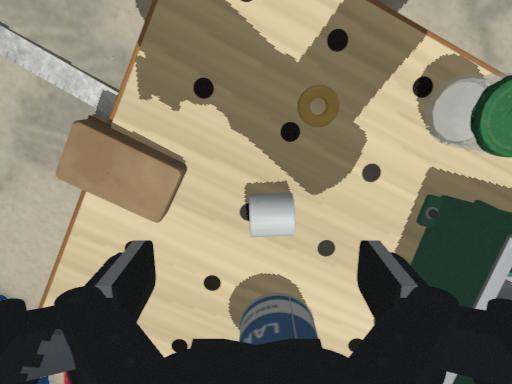

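The wrist view shows the sleeve at (271,213) with its bore along the image x axis, the ring at (318,105), the sanding block at (120,170) and the tin below at (275,330). I'll measure the sleeve and ring here, then move over the head to measure it.

```bash
python3 - <<'E'
from h import *
d=load('w1.png'); im=d['image']; hsv=cv2.cvtColor(im,cv2.COLOR_RGB2HSV)
def blob(m,u,v):
    n,l,s,c=cv2.connectedComponentsWithStats(m.astype(np.uint8)); i=l[v,u]; return (l==i).astype(np.uint8),s[i],c[i]
m,s,c=blob((hsv[...,1]<45)&(hsv[...,2]>95),275,213)
cn=max(cv2.findContours(m,0,1)[0],key=cv2.contourArea); r=cv2.minAreaRect(cn); print('sleeve',s,c,r)
print(onz(d,*c,102), onz(d,*r[0],102)); P=[onz(d,*p,102)[:2] for p in cv2.boxPoints(r)]; print(np.round(P,1))
for a in range(4):
    v=P[(a+1)%4]-P[a]; print(np.linalg.norm(v).round(1),np.degrees(np.arctan2(v[1],v[0])).round(1))
print(hsv[105,305],hsv[60,305])
m,s,c=blob((hsv[...,0]>17)&(hsv[...,0]<30)&(hsv[...,1]>150),305,105); 
cn=max(cv2.findContours(m,0,1)[0],key=cv2.contourArea); e=cv2.fitEllipse(cn); print('ring',s,c,e,onz(d,*e[0],87))
t=load('top0.png'); print([proj(t,onz(d,*r[0],102)),proj(t,onz(d,*e[0],87))])
E
```

```text
sleeve [ 249  192   47   45 1961] [271.61652218 214.44926058] ((271.82147216796875, 214.21575927734375), (43.46228790283203, 46.16827392578125), 87.61405944824219)
[ 580.77632044 -278.16491685  102.        ] [ 580.46093947 -278.09255161  102.        ]
[[ 571.5 -309.4]
 [ 549.4 -269.2]
 [ 589.7 -245.7]
 [ 612.7 -287.3]]
45.9 118.8
46.7 30.3
47.6 -61.2
46.7 -151.8
[ 21 142 113] [ 21  79 123]
ring [     0      0    512    384 196438] [255.43780226 191.57606471] ((255.5, 191.5), (445.6497497558594, 616.610595703125), 90.0) [ 570.18786953 -301.60708583   87.        ]
[array([295.6, 195.3]), array([301.6, 199. ])]
```

Emit:
{"method": "play_rows", "body": {"series": [[-12,33,15,0,0,0],[-12,33,15,0,0,0],[-12,33,15,0,0,0.5],[-12,33,15,0,0,1],[-12,33,15,0,0,1],[-12,33,15,0,0,1],[0,33,15,0,0,1],[0,33,15,0,0,0],[0,10,0,0,0,0],[0,0,0,0,0,0],[0,0,0,0,0,0]]}}

```text
clock: 1.98
position: [467.4, -43.8, 429.6]
ee_rot: [-0.447, 0.895, 0.0, -0.001]
contact_force: [-1.3, -0.6, -0.9]
gripper_width: 85.3
grasp_force: 0.0
```

```bash
python3 - <<'E'
from h import *
s=read_state(); print(s['clock'],s['position'],s['joints'].round(2)); 
d=snap('wrist','w2.png'); print(d['eye'])
E
```

```text
1.9833 [467.44923765 -43.75407047 429.59659765] [ 0.25  0.04 -0.02 -0.   -1.52 -0.9 ]
[428.42760066 -96.84593114 546.76246189]
```

View pics/w2.png

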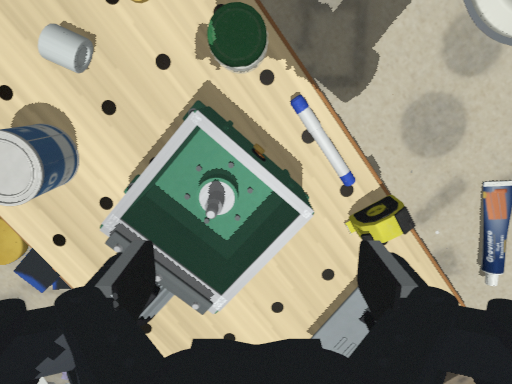

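This view shows the open head with its boss and spindle at (216,196). The rim's front edge runs from (196,113) to (311,211) and the strip is at the lower left near (165,265). The sleeve is at (65,47), and the tape measure and marker are at the right.

```bash
python3 - <<'E'
from h import *
def blob(m,u,v):
    n,l,s,c=cv2.connectedComponentsWithStats(m.astype(np.uint8)); i=l[v,u]; return (l==i).astype(np.uint8),s[i],c[i]
d=load('w1.png'); im=d['image']; hsv=cv2.cvtColor(im,cv2.COLOR_RGB2HSV)
m,s,c=blob((hsv[...,0]>15)&(hsv[...,0]<30)&(hsv[...,1]>115),305,105)
cn=max(cv2.findContours(m,0,1)[0],key=cv2.contourArea); e=cv2.fitEllipse(cn); p=onz(d,*e[0],90);print('ring',s,e,p,proj(load('top0.png'),p))
d=load('w2.png'); im=d['image']; hsv=cv2.cvtColor(im,cv2.COLOR_RGB2HSV)
m,s,c=blob((hsv[...,1]<45)&(hsv[...,2]>70),65,45)
cn=max(cv2.findContours(m,0,1)[0],key=cv2.contourArea); r=cv2.minAreaRect(cn); print('sleeve',s,r,onz(d,*r[0],102))
b=cv2.boxPoints(r); P=[onz(d,*p,102)[:2] for p in b]
for a in range(4):
    v=P[(a+1)%4]-P[a]; print(np.linalg.norm(v).round(1),np.degrees(np.arctan2(v[1],v[0])).round(1))
print('px',[hsv[y,x].tolist() for y,x in [(160,253),(255,160),(216,190),(250,225),(170,155)]])
rim,s,_=blob((hsv[...,1]<50)&(hsv[...,2]>110),253,162); print(s)
g=((hsv[...,0]>60)&(hsv[...,0]<95)&(hsv[...,1]>60)).astype(np.uint8)
g,s,_=blob(g,250,225); print('int',s)
cn=max(cv2.findContours(g,0,1)[0],key=cv2.contourArea); h=cv2.convexHull(cn)
for eps in(4,8): 
    q=cv2.approxPolyDP(h,eps,True)[:,0]; print(q.tolist(), np.round([onz(d,*p,186)[:2] for p in q],1).tolist())
h=cv2.convexHull(cv2.findNonZero(rim)); q=cv2.approxPolyDP(h,4,True)[:,0]; print('rim',q.tolist(), np.round([onz(d,*p,186)[:2] for p in q],1).tolist())
bm,s,c=blob((hsv[...,1]<60)&(hsv[...,2]>100),205,188); print('boss',s,c)
cv2.imwrite('pics/m.png',np.hstack([g*255,rim*255]))
E
```

```text
ring [ 298   85   41   42 1146] ((318.0107116699219, 105.62413787841797), (39.864219665527344, 41.73551559448242), 33.33578872680664) [ 465.51199703 -286.07075172   90.        ] [297.4 227.7]
sleeve [  37   24   56   49 1902] ((64.74742889404297, 47.443302154541016), (57.16399002075195, 36.34939193725586), 23.96249008178711) [ 581.3814322  -280.18534353  102.        ]
44.2 -159.9
64.5 119.6
44.7 22.1
66.0 -61.1
px [[98, 5, 216], [100, 8, 95], [74, 102, 70], [78, 113, 68], [105, 5, 199]]
[  99  110  216  205 6023]
int [  121   126   178   168 13904]
[[197, 126], [298, 213], [221, 293], [121, 218]] [[496.9, -107.9], [467.7, 34.8], [600.3, 62.7], [630.8, -80.2]]
[[197, 126], [298, 213], [221, 293], [121, 218]] [[496.9, -107.9], [467.7, 34.8], [600.3, 62.7], [630.8, -80.2]]
rim [[314, 211], [214, 313], [192, 308], [99, 230], [197, 110]] [[452.0, 43.7], [624.5, 79.3], [641.5, 57.7], [660.7, -84.6], [486.5, -120.5]]
boss [199 181  36  38 663] [216.74811463 200.03016591]
```

Emit:
{"method": "play_rows", "body": {"series": [[1,-3,-8,0,0,1],[1,-3,-8,0,0,1],[1,-3,-8,0,0,1],[1,-3,-8,0,0,1],[1,-3,-8,0,0,1],[1,-3,-8,0,0,1],[1,-3,-8,0,0,1],[1,-3,-8,0,0,1],[1,-3,-8,0,0,1],[1,-3,-8,0,0,1],[1,-3,-8,0,0,1],[1,-3,-8,-0.875,-0.485,0],[1,-3,-8,-0.875,-0.485,0],[1,-3,-8,-0.875,-0.485,0],[1,-3,-8,-0.875,-0.485,0],[1,-3,-8,-0.875,-0.485,0],[1,-3,-8,-0.875,-0.485,0],[1,-3,-8,-0.875,-0.485,0],[0,-3,-8,-0.875,-0.485,0],[0,0,0,0,0,0]]}}

```text
clock: 3.7
position: [482.6, -102.3, 273.6]
ee_rot: [0.79, -0.46, 0.347, 0.212]
contact_force: [-0.6, -1.1, -0.6]
gripper_width: 85.7
grasp_force: 0.0
```

```bash
cat >> h.py <<'E'
def st():
    s=read_state(); M=R.from_quat(s['ee_rot']).as_matrix(); print(s['clock'],'pos',s['position'].round(1),'J',s['joints'].round(2),'z',M[:,2].round(3),'y',M[:,1].round(3),'F',s['contact_force'].round(1),'w',round(s['gripper_width'],1),round(s['grasp_force'],1)); return s,M
E
python3 - <<'E'
from h import *
st(); d=load('w2.png'); c,s=np.cos(np.radians(11.7)),np.sin(np.radians(11.7)); 
print('boss proj',proj(d,[549.2,-22.3,116]),[proj(d,[549.2+28*a,-22.3+28*b,116]) for a,b in((1,0),(-1,0),(0,1),(0,-1))],'tip',proj(d,[549.2,-22.3,180]))
E
```

```text
3.7 pos [ 482.6 -102.3  273.6] J [ 0.34  0.06 -0.93  1.21 -0.9  -0.78] z [ 0.353 -0.653 -0.67 ] y [-0.873 -0.487  0.015] F [-0.6 -1.1 -0.6] w 85.7 0.0
boss proj [216.5 197.5] [array([200.1, 209.5]), array([233.2, 185.2]), array([229.5, 213.4]), array([203.1, 181.1])] tip [210.3 213.9]
```

Emit:
{"method": "play_rows", "body": {"series": [[9,-16,-16,0,0,0],[12,-22,-22,0,0,0],[12,-22,-22,0,0,0],[12,-22,-22,0,0,0],[12,-22,-22,0,0,0],[12,-22,-22,0,0,0],[9,-16,-16,0,0,0],[7,-12,-12,0,0,0],[4,-6,-6,0,0,0],[3,-5,-5,0,0,0],[0,-1,-1,0,0,0],[0,0,0,0,0,0],[0,0,0,0,0,0]]}}

```text
clock: 4.78
position: [587.6, -255.1, 127.9]
ee_rot: [0.787, -0.47, 0.336, 0.215]
contact_force: [0.4, 0.3, 0.4]
gripper_width: 85.6
grasp_force: 0.0
```

```bash
python3 - <<'E'
from h import *
st(); d=snap('wrist','w3.png'); 
E
```

```text
4.7833 pos [ 587.6 -255.1  127.9] J [-0.3   0.43 -0.83  2.05 -0.64 -1.17] z [ 0.326 -0.655 -0.682] y [-0.885 -0.465  0.023] F [0.4 0.3 0.4] w 85.6 0.0
```

View pics/w3.png

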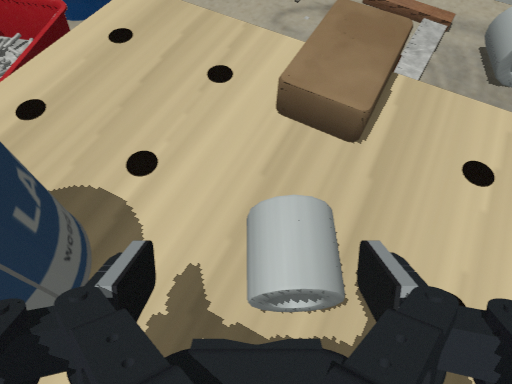

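The sleeve is at (293,255) in the wrist view, well between the fingers. However joint 4 hit its limit of 2.05, so the tool cannot reach this tilt from this side. I'll retreat and approach from the opposite (right) side, where joint 4 has room.

Emit:
{"method": "play_rows", "body": {"series": [[-6,11,11,0,0,0],[-6,12,13,0,0,0],[-6,12,13,0,0,0],[-6,12,13,0,0,0],[-6,12,13,0,0,0],[5,-10,16,0.875,0.485,0],[5,-10,16,0.875,0.485,0],[5,-10,16,0.875,0.485,0],[5,-10,16,0.875,0.485,0],[5,-10,16,0.875,0.485,0],[5,-10,16,0.875,0.485,0],[5,-10,16,0.875,0.485,0],[5,-10,16,0.875,0.485,-0.5],[1,-7,0,0,0,-1],[1,-7,0,0,0,-1],[1,-7,0,0,0,-1],[1,-7,0,0,0,-1],[1,-7,0,0,0,-1],[0,0,0,0,0,-1],[0,0,0,0,0,-1]]}}

```text
clock: 6.5
position: [591.7, -303.3, 287.8]
ee_rot: [-0.587, 0.798, -0.048, -0.126]
contact_force: [0.2, -0.7, 0.9]
gripper_width: 85.3
grasp_force: 0.0
```

Emit:
{"method": "play_rows", "body": {"series": [[0,0,0,0,0,-1],[0,0,0,0,0,-1],[0,0,0,0,0,-1],[0,0,0,0,0,-1],[0,0,0,0,0,-1],[0,0,0,0,0,-1],[0,0,0,0,0,-1],[0,0,0,0,0,-1],[0,0,0,0,0,-1],[0,0,0,0,0,-1],[0,0,0,0,0,-1],[0,0,0,0,0,-1],[0,0,0,0,0,-1],[0,0,0,0,0,-1],[0,0,0,0,0,-1],[0,0,0,0,0,-1],[0,0,0,0,0,-1],[0,0,0,0,0,-1],[0,0,0,0,0,-1],[0,0,0,0,0,-1]]}}

```text
clock: 8.17
position: [592.1, -303.0, 288.0]
ee_rot: [0.397, 0.908, 0.085, -0.105]
contact_force: [-0.2, 1.0, 0.6]
gripper_width: 85.5
grasp_force: 0.0
```

```bash
cat >> h.py <<'E'
def togo(pos,z,x):
    "shift mm and turn (6 deg units) from the present pose to TCP pos, tool z, tool x-ish"
    s,M=st(); z=np.array(z,float);z/=np.linalg.norm(z);x=np.array(x,float);x-=z*(x@z);x/=np.linalg.norm(x)
    T=np.column_stack([x,np.cross(z,x),z]); print('shift',(np.array(pos)-s['position']).round(1),'turn',(R.from_matrix(T@M.T).as_rotvec(degrees=True)/6).round(2))
def az(a,t=90): a,t=np.radians([a,t]); return np.array([np.cos(a)*np.sin(t),np.sin(a)*np.sin(t),-np.cos(t)])
E
python3 - <<'E'
from h import *
togo([606,-323,250],[0,0,-1],az(119)); togo([606,-323,250],az(119,50),az(119)+[0,0,1])
E
```

```text
8.1667 pos [ 592.1 -303.   288. ] J [-0.31  0.55  0.4  -0.19 -1.62 -2.07] z [-0.123  0.238 -0.963] y [0.739 0.67  0.071] F [-0.2  1.   0.6] w 85.5 0.0
shift [ 13.9 -20.  -38. ] turn [-2.43 -0.91 -2.27]
8.1667 pos [ 592.1 -303.   288. ] J [-0.31  0.55  0.4  -0.19 -1.62 -2.07] z [-0.123  0.238 -0.963] y [0.739 0.67  0.071] F [-0.2  1.   0.6] w 85.5 0.0
shift [ 13.9 -20.  -38. ] turn [ 4.37  3.93 -1.92]
```

Emit:
{"method": "play_rows", "body": {"series": [[2,-3,-6,0.624,0.561,-0.274],[2,-3,-6,0.624,0.561,-0.274],[2,-3,-6,0.624,0.561,-0.274],[2,-3,-6,0.624,0.561,-0.274],[2,-3,-6,0.624,0.561,-0.274],[2,-3,-6,0.624,0.561,-0.274],[2,-3,-2,0.624,0.561,-0.274],[0,0,0,0,0,0],[0,0,0,0,0,0]]}}

```text
clock: 8.92
position: [606.2, -325.2, 247.8]
ee_rot: [0.458, 0.782, 0.215, -0.365]
contact_force: [0.3, 1.1, 1.2]
gripper_width: 85.6
grasp_force: 0.0
```

```bash
python3 - <<'E'
from h import *
togo([606,-323,140],az(119,50),az(119)+[0,0,1])
E
```

```text
8.9167 pos [ 606.2 -325.2  247.8] J [-0.47  0.89  0.88 -0.58 -2.25 -2.37] z [-0.373  0.67  -0.642] y [0.873 0.488 0.002] F [0.3 1.1 1.2] w 85.6 0.0
shift [  -0.2    2.2 -107.8] turn [-0.01  0.01 -0.03]
```

Orientation is exact. Descend and advance onto the sleeve.

Emit:
{"method": "play_rows", "body": {"series": [[0,0,-10,0,0,0],[0,0,-22,0,0,0],[0,0,-22,0,0,0],[0,0,-22,0,0,0],[0,1,-22,0,0,0],[0,1,-10,0,0,0],[-3,6,-6,0,0,0],[-4,7,-7,0,0,0],[-4,7,-7,0,0,0],[-4,7,-6,0,0,0],[-3,5,-5,0,0,0],[-1,1,-1,0,0,0],[0,0,0,0,0,0]]}}

```text
clock: 10.0
position: [587.3, -289.4, 110.7]
ee_rot: [0.458, 0.783, 0.214, -0.363]
contact_force: [-0.1, -0.5, 0.8]
gripper_width: 85.4
grasp_force: 0.0
```

```bash
python3 - <<'E'
from h import *
togo([587,-290,108],az(119,50),az(119)+[0,0,1]); snap('wrist','w4.png')
E
```

```text
10.0 pos [ 587.3 -289.4  110.7] J [-0.43  0.93  0.59 -0.51 -1.95 -2.21] z [-0.372  0.668 -0.644] y [0.872 0.489 0.003] F [-0.1 -0.5  0.8] w 85.4 0.0
shift [-0.3 -0.6 -2.7] turn [ 0.    0.03 -0.05]
```

View pics/w4.png

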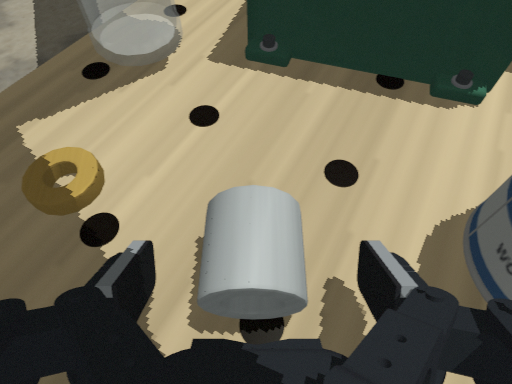

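The sleeve is centred between the pads at (254,250), with its bore along the view. Closing.

Emit:
{"method": "play_rows", "body": {"series": [[0,0,-2,0,0,0],[0,0,0,0,0,0],[0,0,0,0,0,0],[0,0,0,0,0,0],[0,0,0,0,0,0],[0,0,0,0,0,0],[0,0,0,0,0,0],[0,0,0,0,0,0],[0,0,0,0,0,0],[0,0,0,0,0,0]], "gripper": 0}}

```text
clock: 10.88
position: [587.3, -290.2, 108.0]
ee_rot: [0.458, 0.782, 0.215, -0.364]
contact_force: [1.2, -3.0, 2.2]
gripper_width: 43.1
grasp_force: 61.1
```

Emit:
{"method": "play_rows", "body": {"series": [[0,0,5,0,0,0],[0,0,15,0,0,0],[0,0,25,0,0,0],[0,0,30,0,0,0],[0,0,30,0,0,0],[0,0,30,0,0,0],[0,0,30,0,0,0],[0,0,15,0,0,0],[0,0,0,0,0,0]]}}

```text
clock: 11.63
position: [587.7, -290.3, 293.6]
ee_rot: [0.458, 0.784, 0.215, -0.359]
contact_force: [0.4, 0.2, -1.5]
gripper_width: 42.7
grasp_force: 60.9
```

```bash
python3 - <<'E'
from h import *
# grasped sleeve: bore down-end axis in tool; place: tool tilt 40 pointing az 101.7+180
togo([0,0,0],az(119+180,40),az(119)+[0,0,0]); d=snap('wrist','w5.png')
togo([0,0,0],az(101.7+180,40),az(101.7))
E
```

```text
11.6333 pos [ 587.7 -290.3  293.6] J [-0.44  0.79  0.8  -0.6  -2.24 -2.4 ] z [-0.367  0.666 -0.65 ] y [0.872 0.489 0.008] F [ 0.4  0.2 -1.5] w 42.7 60.9
shift [-587.7  290.3 -293.6] turn [-13.05  -7.2   -0.09]
11.6833 pos [ 587.5 -289.9  290.6] J [-0.44  0.79  0.79 -0.6  -2.24 -2.4 ] z [-0.369  0.668 -0.647] y [0.873 0.488 0.006] F [ 0.7 -0.7 -1.5] w 42.9 60.9
shift [-587.5  289.9 -290.6] turn [-14.07  -5.2   -2.34]
```

View pics/w5.png

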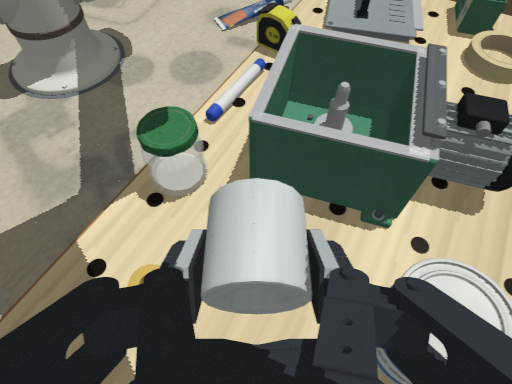

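The sleeve is held squarely, seen at (257,240). The head is beyond it, with the spindle at (340,105).

Emit:
{"method": "play_rows", "body": {"series": [[-2.3,16.1,0,-0.83,-0.31,-0.14],[-2.3,16.1,0,-0.83,-0.31,-0.14],[-2.3,16.1,0,-0.83,-0.31,-0.14],[-2.3,16.1,0,-0.83,-0.31,-0.14],[-2.3,16.1,0,-0.83,-0.31,-0.14],[-2.3,16.1,0,-0.83,-0.31,-0.14],[-2.3,16.1,0,-0.83,-0.31,-0.14],[-2.3,16.1,0,-0.83,-0.31,-0.14],[-2.3,16.1,0,-0.83,-0.31,-0.14],[-2.3,16.1,0,-0.83,-0.31,-0.14],[-2.3,16.1,0,-0.83,-0.31,-0.14],[-2.3,16.1,0,-0.83,-0.31,-0.14],[-2.3,16.1,0,-0.83,-0.31,-0.14],[-2.3,16.1,0,-0.83,-0.31,-0.14],[-2.3,16.1,0,-0.83,-0.31,-0.14],[-2.3,16.1,0,-0.83,-0.31,-0.14],[-2.3,16.1,0,-0.83,-0.31,-0.14],[0,0,0,0,0,0],[0,0,0,0,0,0]]}}

```text
clock: 13.27
position: [592.5, -155.6, 362.0]
ee_rot: [0.526, 0.819, -0.168, 0.157]
contact_force: [0.2, 0.2, -1.6]
gripper_width: 42.7
grasp_force: 61.2
```

```bash
python3 - <<'E'
from h import *
togo([548,-16.4,240],az(101.7+180,40),az(101.7))
E
```

```text
13.2667 pos [ 592.5 -155.6  362. ] J [ 0.19  0.25 -0.17  0.5  -1.2  -3.1 ] z [ 0.08  -0.441 -0.894] y [ 0.914  0.39  -0.11 ] F [ 0.2  0.2 -1.6] w 42.7 61.2
shift [ -44.5  139.2 -122. ] turn [-1.93 -1.71 -1.76]
```

Joint 6 ran into its limit, so I'll lean the tool to the head's right side instead, with a half turn the other way.

```bash
python3 - <<'E'
from h import *
s,M=st()
# current sleeve-axis direction in world (axis in tool: az119 horizontal at pick)
a=np.array([.643,0,.766]); print('up-end axis (world)', -(M@a)) # a pointed az119 = end that... 
T=lambda z,x:(lambda z,x:np.column_stack([x,np.cross(z,x),z]))(z,(x-z*(x@z))/np.linalg.norm(x-z*(x@z)))
print('at pick axis', (T(az(119,50),az(119)+[0,0,1])@a).round(2),'at place',(T(az(101.7,40),az(281.7))@a).round(2))
Z=T(az(101.7,40),az(281.7)); print('off',(Z@[3.6,0,13.6]).round(1))
r=R.from_matrix(Z@M.T).as_rotvec(degrees=True)/6; print(r)
M2=R.from_euler('z',162)*R.from_matrix(M); print('after yaw +162:',(R.from_matrix(Z)*M2.inv()).as_rotvec(degrees=True)/6)
E
```

```text
13.2667 pos [ 592.5 -155.6  362. ] J [ 0.19  0.25 -0.17  0.5  -1.2  -3.1 ] z [ 0.08  -0.441 -0.894] y [ 0.914  0.39  -0.11 ] F [ 0.2  0.2 -1.6] w 42.7 61.2
up-end axis (world) [ 0.19401441 -0.18244664  0.96398995]
at pick axis [-0.48  0.87  0.  ] at place [ 0. -0. -1.]
off [ -1.2   5.9 -12.7]
[ 2.52256592 -2.85411858 27.98948462]
after yaw +162: [ -0.12864283   3.03204866 -18.6242688 ]
```

Emit:
{"method": "play_rows", "body": {"series": [[-1.4,4.2,0,0.084,-0.095,0.933],[-1.4,4.2,0,0.084,-0.095,0.933],[-1.4,4.2,0,0.084,-0.095,0.933],[-1.4,4.2,0,0.084,-0.095,0.933],[-1.4,4.2,0,0.084,-0.095,0.933],[-1.4,4.2,0,0.084,-0.095,0.933],[-1.4,4.2,0,0.084,-0.095,0.933],[-1.4,4.2,0,0.084,-0.095,0.933],[-1.4,4.2,0,0.084,-0.095,0.933],[-1.4,4.2,0,0.084,-0.095,0.933],[-1.4,4.2,0,0.084,-0.095,0.933],[-1.4,4.2,0,0.084,-0.095,0.933],[-1.4,4.2,0,0.084,-0.095,0.933],[-1.4,4.2,0,0.084,-0.095,0.933],[-1.4,4.2,0,0.084,-0.095,0.933]]}}

```text
clock: 14.52
position: [571.0, -92.0, 362.1]
ee_rot: [-0.139, 0.955, 0.07, 0.252]
contact_force: [-0.0, -0.8, -1.0]
gripper_width: 42.7
grasp_force: 61.3
```

Emit:
{"method": "play_rows", "body": {"series": [[-1.4,4.2,-4,0.084,-0.095,0.933],[-1.4,4.2,-4,0.084,-0.095,0.933],[-1.4,4.2,-4,0.084,-0.095,0.933],[-1.4,4.2,-4,0.084,-0.095,0.933],[-1.4,4.2,-4,0.084,-0.095,0.933],[-1.4,4.2,-4,0.084,-0.095,0.933],[-1.4,4.2,-4,0.084,-0.095,0.933],[-1.4,4.2,-4,0.084,-0.095,0.933],[-1.4,4.2,-4,0.084,-0.095,0.933],[-1.4,4.2,-4,0.084,-0.095,0.933],[-1.4,4.2,-4,0.084,-0.095,0.933],[-1.4,4.2,-4,0.084,-0.095,0.933],[-1.4,4.2,-4,0.084,-0.095,0.933],[-1.4,4.2,-4,0.084,-0.095,0.933],[-1.4,4.2,-4,0.084,-0.095,0.933],[0,0,0,0,0,0]]}}

```text
clock: 15.85
position: [551.4, -28.8, 300.9]
ee_rot: [0.728, -0.593, -0.271, -0.215]
contact_force: [0.2, -0.3, -1.8]
gripper_width: 43.1
grasp_force: 61.3
```

```bash
python3 - <<'E'
from h import *
togo([550.4,-28.2,240],az(101.7,40),az(281.7))
E
```

```text
15.85 pos [551.4 -28.8 300.9] J [-0.13  0.39  0.2  -0.66 -1.64  0.37] z [-0.139  0.633 -0.761] y [-0.979 -0.205  0.008] F [ 0.2 -0.3 -1.8] w 43.1 61.3
shift [ -1.    0.6 -60.9] turn [-0.05 -0.09 -0.03]
```

Emit:
{"method": "play_rows", "body": {"series": [[0,0,-10,-0.05,-0.09,-0.03],[0,0,-15,0,0,0],[-0.5,0.5,-15,0,0,0],[-0.5,0,-10,0,0,0],[0,0,-4,0,0,0],[0,0,0,0,0,0]]}}

```text
clock: 16.35
position: [549.8, -29.5, 249.2]
ee_rot: [0.728, -0.595, -0.263, -0.216]
contact_force: [-0.5, -0.5, -1.3]
gripper_width: 42.9
grasp_force: 61.3
```

```bash
python3 - <<'E'
from h import *
s,M=st(); d=snap('wrist','w6.png'); C=s['position']+M@[3.6,0,13.6]; a=M@np.array([-.643,0,-.766]); print('C',C.round(1),'axis',a.round(3))
for k in(22,-22): print(proj(d,C+k*a),[proj(d,C+k*a+22*v).tolist() for v in (M[:,1],-M[:,1],np.cross(a,M[:,1]),-np.cross(a,M[:,1]))])
print('spindle tip/base',proj(d,[549.2,-22.3,180]),proj(d,[549.2,-22.3,116]))
im=cv2.cvtColor(d['image'],cv2.COLOR_RGB2BGR); e=cv2.cvtColor(load('scene0.png')['image'],cv2.COLOR_RGB2BGR)
d2=snap('scene','s6.png'); q=proj(d2,[549,-22,200]).astype(int); c=cv2.cvtColor(d2['image'],cv2.COLOR_RGB2BGR)[q[1]-36:q[1]+36,q[0]-36:q[0]+36]
print(q)
o=np.zeros((384,800,3),np.uint8); o[:,:512]=im; o[:288,512:]=cv2.resize(c,(288,288),interpolation=3); cv2.imwrite('pics/c6.png',o)
E
```

```text
16.35 pos [549.8 -29.5 249.2] J [-0.12  0.42  0.12 -0.65 -1.54  0.44] z [-0.126  0.628 -0.768] y [-0.98  -0.199 -0.002] F [-0.5 -0.5 -1.3] w 42.9 61.3
C [548.7 -23.7 236.4] axis [-0.003  0.002  1.   ]
[259.7 304.5] [[317.2, 304.5], [202.3, 304.6], [260.4, 285.6], [259.3, 318.8]]
[259.1 206.3] [[307.3, 206.3], [210.9, 206.4], [259.5, 177.9], [258.8, 228.8]]
spindle tip/base [257.4 150.9] [257.3  73. ]
[238 171]
```

View pics/c6.png

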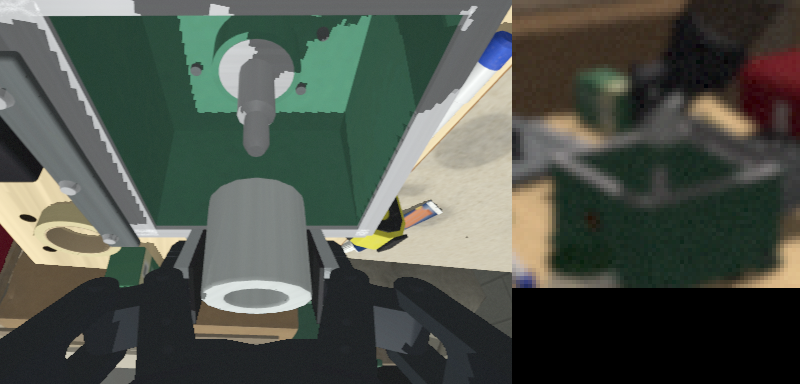

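The wrist view shows the sleeve upright in the grip at (257,245) and in line with the spindle, whose tip is at (257,150) as predicted. So the head pose is right. Lowering it over the spindle.

Emit:
{"method": "play_rows", "body": {"series": [[0,0.4,-8,0,0,0],[0,0.4,-10,0,0,0],[0,0,-10,0,0,0],[0,0,-8,0,0,0],[0,0,-6,0,0,0],[0,0,-6,0,0,0],[0,0,-5,0,0,0],[0,0,-5,0,0,0],[0,0,-4,0,0,0],[0,0,0,0,0,0]]}}

```text
clock: 17.28
position: [550.1, -28.7, 187.5]
ee_rot: [0.729, -0.594, -0.263, -0.217]
contact_force: [-0.6, -0.4, -1.4]
gripper_width: 42.8
grasp_force: 61.3
```

```bash
python3 - <<'E'
from h import *
togo([550.4,-28.2,171],az(101.7,40),az(281.7))
E
```

```text
17.2833 pos [550.1 -28.7 187.5] J [-0.12  0.48  0.05 -0.66 -1.43  0.52] z [-0.125  0.628 -0.768] y [-0.98  -0.2   -0.004] F [-0.6 -0.4 -1.4] w 42.8 61.3
shift [  0.3   0.5 -16.5] turn [0.02 0.04 0.02]
```

Emit:
{"method": "play_rows", "body": {"series": [[0,0.3,-3,0,0,0],[0,0,-3,0,0,0],[0,0,-3,0,0,0],[0,0,-3,0,0,0],[0,0,-3,0,0,0],[0,0,0,0,0,0]]}}

```text
clock: 17.78
position: [550.1, -28.4, 172.6]
ee_rot: [0.729, -0.594, -0.262, -0.217]
contact_force: [-0.2, 0.8, -2.1]
gripper_width: 43.1
grasp_force: 61.3
```

Emit:
{"method": "play_rows", "body": {"series": [[0,0,0,0,0,0],[0,0,0,0,0,0],[0,0,0,0,0,0],[0,0,0,0,0,0],[1,-5,6,0,0,0],[2,-10,12,0,0,0],[3,-15,19,0,0,0],[3,-15,19,0,0,0],[3,-15,19,0,0,0],[3,-15,19,0,0,0],[2,-10,12,0,0,0],[0,0,0,0,0,0]], "gripper": 0.8}}

```text
clock: 18.78
position: [568.7, -116.1, 282.7]
ee_rot: [0.73, -0.594, -0.258, -0.218]
contact_force: [-0.3, -0.2, 1.0]
gripper_width: 68.4
grasp_force: 0.0
```

```bash
python3 - <<'E'
from h import *
st(); d=snap('wrist','w7.png'); print(proj(d,[549.2,-22.3,160]),proj(d,[549.2,-22.3,116]),proj(d,[549.2,-22.3,180]))
p=[proj(d,[549.2+22*np.cos(t),-22.3+22*np.sin(t),160]) for t in np.arange(0,6.28,1.57)]; print(np.array(p).tolist())
E
```

```text
18.7833 pos [ 568.7 -116.1  282.7] J [-0.25  0.47  0.28 -0.62 -1.69  0.48] z [-0.118  0.625 -0.772] y [-0.98  -0.199 -0.011] F [-0.3 -0.2  1. ] w 68.4 0.0
[259.8 173.4] [260.  134.4] [259.7 193.6]
[[233.3, 169.9], [254.6, 188.4], [285.7, 176.8], [265.8, 156.4]]
```

View pics/w7.png

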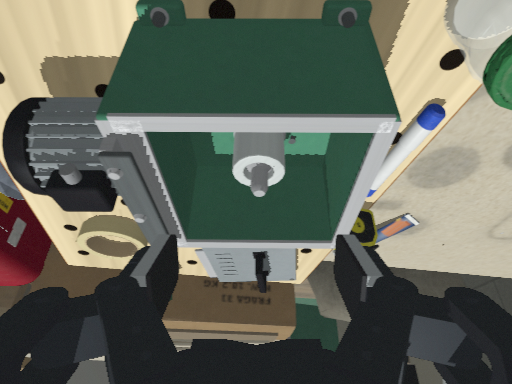

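The sleeve is seated: its top face is centred at (259,171), exactly where it was predicted at full depth. That was the last picture I may view, so I continue numerically. Next is the ring.

```bash
cat >> h.py <<'E'
def ringfit(d,z,uv=None):
    hsv=cv2.cvtColor(d['image'],cv2.COLOR_RGB2HSV); m=((hsv[...,0]>15)&(hsv[...,0]<30)&(hsv[...,1]>115)).astype(np.uint8)
    for c in sorted(cv2.findContours(m,0,1)[0],key=cv2.contourArea)[-6:]:
        if len(c)>20:
            e=cv2.fitEllipse(c); print('ell',np.round(e[0],1),np.round(e[1],1),cv2.contourArea(c),onz(d,*e[0],z).round(1))
E
python3 - <<'E'
from h import *
ringfit(load('w4.png'),88); togo([465.5,-286,240],[0,0,-1],az(-78.3))
E
```

```text
ell [ 62.8 180.8] [65.1 82.1] 4184.0 [ 468.2 -287.    88. ]
18.8333 pos [ 568.  -114.6  280.9] J [-0.25  0.47  0.28 -0.62 -1.69  0.48] z [-0.12   0.627 -0.77 ] y [-0.98  -0.199 -0.009] F [ 0.6  0.6 -0.8] w 67.9 0.0
shift [-102.5 -171.4  -40.9] turn [-6.49 -1.25  0.01]
```

Emit:
{"method": "play_rows", "body": {"series": [[-10,-17,0,-0.65,-0.125,0],[-10,-17,0,-0.65,-0.125,0],[-10,-17,0,-0.65,-0.125,0],[-10,-17,-6,-0.65,-0.125,0],[-10,-17,-6,-0.65,-0.125,0],[-10,-17,-6,-0.65,-0.125,0],[-10,-17,-6,-0.65,-0.125,0],[-10,-17,-6,-0.65,-0.125,0],[-10,-17,-6,-0.65,-0.125,0],[-10,-17,-6,-0.65,-0.125,0],[-1,-1,0,0,0,0],[0,0,0,0,0,0]], "gripper": 1}}

```text
clock: 19.83
position: [465.2, -283.5, 236.4]
ee_rot: [0.775, -0.632, -0.003, 0.001]
contact_force: [-0.9, 0.8, 0.4]
gripper_width: 85.2
grasp_force: 0.0
```

```bash
python3 - <<'E'
from h import *
d=snap('wrist','w8.png'); ringfit(d,89); togo([466,-286,107],[0,0,-1],az(-78.3)); print(proj(d,[466,-286,89]))
ringfit(load('w1.png'),89)
E
```

```text
ell [307.3 272.1] [4.8 7.4] 2.0 [ 405.2 -210.9   89. ]
ell [256.  175.9] [47.7 48.6] 1819.5 [ 466.3 -286.2   89. ]
19.8833 pos [ 466.5 -283.8  237.1] J [-0.25  0.27 -0.21 -0.   -1.09  0.45] z [-0.004  0.002 -1.   ] y [-0.979 -0.201  0.004] F [ 0.3 -0.4  0.8] w 85.2 0.0
shift [  -0.5   -2.2 -130.1] turn [-0.02 -0.04  0.01]
[256.2 176.2]
ell [318.  105.6] [39.9 41.7] 1305.5 [ 465.5 -285.9   89. ]
```

Emit:
{"method": "play_rows", "body": {"series": [[0,-1,-15,0,-0.04,0],[0,-1,-25,0,0,0],[0,-0.4,-25,0,0,0],[0,0,-25,0,0,0],[0,0,-20,0,0,0],[0,0,-12,0,0,0],[0,0,-8,0,0,0],[0,0,-4,0,0,0],[0,0,0,0,0,0]]}}

```text
clock: 20.63
position: [467.0, -286.7, 102.9]
ee_rot: [0.775, -0.632, -0.0, -0.0]
contact_force: [0.2, -0.6, -0.3]
gripper_width: 85.2
grasp_force: 0.0
```

Emit:
{"method": "play_rows", "body": {"series": [[0,0,0,0,0,0],[0,0,0,0,0,0],[0,0,0,0,0,0],[0,0,0,0,0,0],[0,0,0,0,0,0],[0,0,0,0,0,0],[0,0,0,0,0,0],[0,0,0,0,0,0],[0,0,0,0,0,0]], "gripper": 0}}

```text
clock: 21.38
position: [466.9, -287.1, 104.8]
ee_rot: [0.775, -0.632, 0.001, -0.0]
contact_force: [-1.4, 1.4, 6.6]
gripper_width: 37.2
grasp_force: 59.5
```

Emit:
{"method": "play_rows", "body": {"series": [[0,0,3,0,0,0],[0,0,8,0,0,0],[0,0,20,0,0,0],[0,0,30,0,0,0],[0,0,40,0,0,0],[0,0,35,0,0,0],[0,0,0,0,0,0]]}}

```text
clock: 21.97
position: [470.0, -288.7, 248.2]
ee_rot: [0.775, -0.631, 0.008, -0.002]
contact_force: [0.6, -0.8, -0.1]
gripper_width: 37.5
grasp_force: 60.2
```

```bash
python3 - <<'E'
from h import *
s,M=st(); d=snap('wrist','w9.png'); p=s['position']
for z in (20,22): print(proj(d,p+M@[0,0,z]))
ringfit(d,p[2]-15)
hsv=cv2.cvtColor(d['image'],cv2.COLOR_RGB2HSV); 
m=((hsv[...,0]>15)&(hsv[...,0]<30)&(hsv[...,1]>115)); m[:,:190]=0;m[:,330:]=0; ys,xs=np.nonzero(m[150:330]); print(xs.min(),xs.max(),ys.min()+150,ys.max()+150,m.sum())
E
```

```text
21.9667 pos [ 470.  -288.7  248.2] J [-0.26  0.26 -0.2   0.   -1.1   0.46] z [ 0.015 -0.007 -1.   ] y [-0.979 -0.203 -0.014] F [ 0.6 -0.8 -0.1] w 37.5 60.2
[259.1 251. ]
[259. 249.]
ell [256.1 255.9] [89.8 90.1] 6354.0 [ 471.5 -288.7  233.2]
212 329 179 301 5773
```

Emit:
{"method": "play_rows", "body": {"series": [[3,10,0,0,0,0],[6.6,22,0,0,0,0],[6.6,22,0,0,0,0],[6.6,22,0,0,0,0],[6.6,22,0,0,0,0],[6.6,22,0,0,0,0],[6.6,22,0,0,0,0],[6.6,22,0,0,0,0],[6.6,22,0,0,0,0],[6.6,22,0,0,0,0],[6.6,22,0,0,0,0],[6.6,22,-5,0,0,0],[3,11,-5,0,0,0],[1,4,-5,0,0,0],[0,0,0,0,0,0],[0,0,0,0,0,0]]}}

```text
clock: 23.35
position: [545.2, -20.2, 223.3]
ee_rot: [0.775, -0.632, -0.001, 0.001]
contact_force: [-0.0, -0.4, -0.2]
gripper_width: 36.8
grasp_force: 60.2
```

```bash
cat > ck.py <<'E'
from h import *
import sys
s,M=st(); d=snap('wrist',sys.argv[1]); s,M=st(); p=s['position']
print('cam-tool',(M.T@(d['eye']-p)).round(1),(M.T@R.from_quat(d['rotation']).as_matrix())[:,2].round(3))
ringfit(d,p[2]-18.8); print('tip proj',proj(d,[549.2,-22.3,180]))
togo([549.2,-22.3,p[2]],[0,0,-1],az(-78.3))
# spindle tip: grey pixels above the ring in the picture
hsv=cv2.cvtColor(d['image'],cv2.COLOR_RGB2HSV); m=(hsv[...,1]<40)
u,v=proj(d,[549.2,-22.3,180]).astype(int)
for r in range(v-40,v+25,5):
    x=np.nonzero(m[r,u-40:u+40])[0]; print(r,(x.min()+u-40,x.max()+u-40,len(x)) if len(x) else None,end=' ')
E
python3 ck.py w10.png
```

```text
23.35 pos [545.2 -20.2 223.3] J [ 0.26  0.28 -0.24 -0.   -1.06 -0.06] z [-0.002 -0.    -1.   ] y [-0.98  -0.201  0.002] F [-0.  -0.4 -0.2] w 36.8 60.2
23.4 pos [545.5 -20.6 223.9] J [ 0.26  0.28 -0.24  0.   -1.06 -0.06] z [-0.001 -0.    -1.   ] y [-0.98  -0.201  0.001] F [ 0.8  0.1 -0.7] w 37.3 60.2
cam-tool [  66.5   -1.4 -116.5] [-0.266  0.002  0.964]
ell [427.3 224.6] [ 5.6 11.4] 2.0 [477.6 -47.4 205.1]
ell [396.  379.4] [ 8.1 15.7] 76.5 [465.7  32.9 205.1]
ell [256.1 256.3] [90.1 90.2] 6383.0 [546.2 -18.3 205.1]
tip proj [251.6 225.3]
23.4 pos [545.5 -20.6 223.9] J [ 0.26  0.28 -0.24  0.   -1.06 -0.06] z [-0.001 -0.    -1.   ] y [-0.98  -0.201  0.001] F [ 0.8  0.1 -0.7] w 37.3 60.2
shift [ 3.7 -1.7  0. ] turn [ 0.   -0.01  0.02]
185 (np.int64(219), np.int64(285), 67) 190 (np.int64(217), np.int64(285), 69) 195 (np.int64(215), np.int64(285), 71) 200 (np.int64(214), np.int64(286), 73) 205 (np.int64(213), np.int64(287), 75) 210 (np.int64(211), np.int64(287), 70) 215 (np.int64(213), np.int64(286), 34) 220 (np.int64(214), np.int64(290), 15) 225 (np.int64(216), np.int64(222), 7) 230 (np.int64(211), np.int64(213), 3) 235 (np.int64(211), np.int64(213), 3) 240 (np.int64(211), np.int64(212), 2) 245 (np.int64(211), np.int64(252), 7)
```

Emit:
{"method": "play_rows", "body": {"series": [[1,-1.5,0,0,0,0],[1,-1.5,0,0,0,0],[1,-1,0,0,0,0],[0,0,0,0,0,0],[0,0,0,0,0,0]]}}

```text
clock: 23.82
position: [549.1, -24.3, 224.5]
ee_rot: [0.775, -0.632, 0.0, -0.0]
contact_force: [-0.4, -0.8, 0.2]
gripper_width: 37.4
grasp_force: 60.2
```

```bash
python3 - <<'E'
from h import *
O=[];P=[]
for i in range(4):
    d=get_image('wrist'); s=read_state(); O.append(onz(d,256.1,256.3,s['position'][2]-18.8)); P.append(s['position'])
np.save('pics/w11.png.npy',d,allow_pickle=True); cv2.imwrite('pics/w11.png',cv2.cvtColor(d['image'],cv2.COLOR_RGB2BGR))
ringfit(d,P[-1][2]-18.8)
print('ring',np.mean(O,0).round(2),np.std(O,0).round(2),'tcp',np.mean(P,0).round(2),s['clock'])
# sleeve outline check: grey rows above the ring vs predicted
hsv=cv2.cvtColor(d['image'],cv2.COLOR_RGB2HSV); m=((hsv[...,1]<40)&(hsv[...,2]>60)).astype(np.uint8); m[230:]=0
n,l,st_,c=cv2.connectedComponentsWithStats(m); i=l[195,250]; print(st_[i])
c=max(cv2.findContours((l==i).astype(np.uint8),0,1)[0],key=cv2.contourArea)[:,0]
for r in(180,190,200,205): x=c[c[:,1]==r][:,0]; print(r,x.min(),x.max())
v=np.array([-.98,-.2,0]); 
for z in(160,140): print(z,[proj(d,np.array([549.2,-22.3,z])+k*v).tolist() for k in(-22,22)],proj(d,np.array([549.2,-22.3,z])+22*np.array([.2,-.98,0])))
E
```

```text
ell [398.5 381.1] [ 5.2 12.9] 36.0 [467.7  30.3 205.6]
ell [256.1 256.3] [90.1 90.3] 6388.5 [549.9 -21.8 205.6]
ring [549.95 -21.9  205.64] [0.03 0.13 0.03] tcp [549.03 -24.03 224.44] 24.0167
[ 217  164   76   64 3146]
180 227 285
190 223 289
200 221 290
205 219 290
160 [[218.8, 218.6], [296.2, 218.7]] [257.6 181.1]
140 [[222.2, 207.2], [292.6, 207.3]] [257.4 172.9]
```

Emit:
{"method": "play_rows", "body": {"series": [[-0.8,-0.4,-4,0,0,0],[0,0,-6,0,0,0],[0,0,-5,0,0,0],[0,0,-4,0,0,0],[0,0,-3,0,0,0],[0,0,-3,0,0,0],[0,0,-3,0,0,0],[0,0,0,0,0,0]]}}

```text
clock: 24.68
position: [547.9, -24.3, 195.6]
ee_rot: [0.775, -0.632, -0.0, 0.0]
contact_force: [-0.9, 0.5, -1.2]
gripper_width: 37.2
grasp_force: 60.2
```

Emit:
{"method": "play_rows", "body": {"series": [[0,0,-3,0,0,0],[0,0,-3,0,0,0],[0,0,-2,0,0,0],[0,0,-1,0,0,0],[0,0,0,0,0,0]]}}

```text
clock: 25.1
position: [548.1, -24.3, 187.1]
ee_rot: [0.775, -0.632, -0.0, -0.0]
contact_force: [-0.2, -0.2, -0.0]
gripper_width: 37.3
grasp_force: 60.2
```

Emit:
{"method": "play_rows", "body": {"series": [[0,0,-1,0,0,0],[0,0,-0.8,0,0,0],[0,0,0,0,0,0]]}}

```text
clock: 25.35
position: [548.2, -24.3, 185.5]
ee_rot: [0.775, -0.632, 0.0, -0.0]
contact_force: [-0.4, -0.1, -1.2]
gripper_width: 37.6
grasp_force: 60.2
```

Emit:
{"method": "play_rows", "body": {"series": [[0,0,0,0,0,0],[0,0,0,0,0,0],[0,0,0,0,0,0],[0,0,0,0,0,0],[0,0,5,0,0,0],[0,0,15,0,0,0],[0,0,30,0,0,0],[0,0,40,0,0,0],[0,0,40,0,0,0],[0,0,20,0,0,0],[0,0,0,0,0,0],[0,0,0,0,0,0]], "gripper": 0.8}}

```text
clock: 26.35
position: [548.5, -24.2, 337.3]
ee_rot: [0.775, -0.632, 0.001, -0.002]
contact_force: [-0.1, 0.4, -0.2]
gripper_width: 68.2
grasp_force: 0.0
```

```bash
python3 - <<'E'
from h import *
st(); d=snap('wrist','w12.png'); ringfit(d,167); print(proj(d,[549.2,-22.3,166]))
t=snap('top','t12.png'); s=snap('scene','s12.png')
E
```

```text
26.35 pos [548.5 -24.2 337.3] J [ 0.25  0.21 -0.04 -0.   -1.32 -0.05] z [ 0.004  0.002 -1.   ] y [-0.98  -0.201 -0.004] F [-0.1  0.4 -0.2] w 68.2 0.0
ell [377.5 192.6] [5.7 9.8] 14.0 [442.3 -28.4 167. ]
ell [336.3 312.2] [20.7 44.6] 568.5 [445.9  96.4 167. ]
ell [257.6 175.2] [43.5 44.6] 1523.0 [548.7 -22.6 167. ]
[257.1 175.1]
```

The ring reads at (548.7,-22.6), centred on the spindle and sitting on the sleeve. Moving over the cover to measure it.

Emit:
{"method": "play_rows", "body": {"series": [[-2,14,4,0,0,0],[-5,30,4,0,0,0],[-5,30,4,0,0,0],[-5,30,4,0,0,0],[-5,30,4,0,0,0],[-5,30,4,0,0,0],[-5,30,4,0,0,0],[-5,30,4,0,0,0],[-5,30,4,0,0,0],[-5,30,4,0,0,0],[-5,30,4,0,0,0],[-2,14,4,0,0,0],[0,0,0,0,0,0],[0,0,0,0,0,0]], "gripper": 1}}

```text
clock: 27.67
position: [494.0, 304.0, 382.3]
ee_rot: [0.775, -0.632, 0.0, 0.001]
contact_force: [0.0, 0.1, 0.0]
gripper_width: 85.3
grasp_force: 0.0
```

```bash
python3 - <<'E'
from h import *
s,M=st(); d=snap('wrist','w13.png'); hsv=cv2.cvtColor(d['image'],cv2.COLOR_RGB2HSV)
u,v=proj(d,[491,308,105]).astype(int); print(u,v)
print([hsv[v+a,u+b].tolist() for a,b in((0,0),(0,40),(40,0),(-40,0),(0,-40),(60,-60))])
m=((hsv[...,1]<70)&(hsv[...,2]>85)).astype(np.uint8); m[290:]=0
n,l,S,c=cv2.connectedComponentsWithStats(m)
for i in np.argsort(-S[1:,4])[:4]+1: print(S[i],c[i])
i=np.argmax(S[1:,4])+1
cn=max(cv2.findContours((l==i).astype(np.uint8),0,1)[0],key=cv2.contourArea); h=cv2.convexHull(cn)
for eps in(3,6): q=cv2.approxPolyDP(h,eps,True)[:,0]; print(q.tolist(),np.round([onz(d,*p,100)[:2] for p in q],1).tolist())
print(cv2.minAreaRect(cn))
k=(hsv[...,2]<60).astype(np.uint8); k[290:]=0
n,l,S,c=cv2.connectedComponentsWithStats(k)
for i in np.argsort(-S[1:,4])[:6]+1:
    cn=max(cv2.findContours((l==i).astype(np.uint8),0,1)[0],key=cv2.contourArea); r=cv2.minAreaRect(cn); print('dark',S[i],np.round(r[0],1),np.round(r[1],1),round(r[2],1),onz(d,*r[0],116+6).round(1))
E
```

```text
27.6667 pos [494.  304.  382.3] J [ 0.83  0.25  0.12  0.   -1.45 -0.63] z [-0.001 -0.002 -1.   ] y [-0.979 -0.202  0.002] F [0.  0.1 0. ] w 85.3 0.0
258 157
[[93, 15, 165], [93, 16, 164], [98, 17, 167], [100, 17, 91], [93, 15, 168], [21, 68, 215]]
[    0     0   374   268 68379] [182.21133681 118.79392796]
[    0     0   512   290 46071] [370.40346422 182.76850947]
[114 151  22  42 513] [124.17933723 169.56920078]
[393 183  28  29 209] [406.94258373 197.79904306]
[[352, 0], [373, 120], [328, 267], [0, 205], [0, 0]] [[428.1, 124.1], [369.9, 239.7], [372.4, 432.5], [790.9, 431.9], [792.5, 199.6]]
[[352, 0], [373, 120], [328, 267], [0, 205], [0, 0]] [[428.1, 124.1], [369.9, 239.7], [372.4, 432.5], [790.9, 431.9], [792.5, 199.6]]
((186.5, 133.5), (267.0, 373.0), 90.0)
dark [ 112  240   44   50 1351] [133.5 264.5] [49. 43.] 90.0 [614.7 466.6 122. ]
dark [ 357  241   44   49 1329] [378.5 265. ] [43. 48.] -0.0 [319.8 406.7 122. ]
dark [402   4  28  39 594] [415.7  22.9] [16.5 36.8] 21.8 [363.2 137.5 122. ]
dark [349  27  58  23 527] [378.1  36.7] [58.2 13.3] 18.4 [396.9 157.7 122. ]
dark [262 115  19  88 490] [271.2 158.5] [87.7 13.7] 85.6 [477.4 303.7 122. ]
dark [ 71 252  52  38 374] [101. 276.] [17.7 62.9] 50.8 [652.4 490.4 122. ]
```

```bash
cat > cov.py <<'E'
from h import *
import sys
def cover(d,zb=134,zp=100,uv=None):
    hsv=cv2.cvtColor(d['image'],cv2.COLOR_RGB2HSV); u,v=uv
    k=(hsv[...,2]<70).astype(np.uint8); k[v+75:]=0; n,l,S,c=cv2.connectedComponentsWithStats(k)
    i=[i for i in range(1,n) if S[i,4]>200 and abs(c[i]-[u,v]).max()<25]
    for i in i:
        cn=max(cv2.findContours((l==i).astype(np.uint8),0,1)[0],key=cv2.contourArea); r=cv2.minAreaRect(cn); b=cv2.boxPoints(r)
        e=sorted([(np.linalg.norm(b[j]-b[(j+1)%4]),j) for j in range(4)])[:2]
        P=[onz(d,*((b[j]+b[(j+1)%4])/2),zb)[:2] for _,j in e]; w=P[0]-P[1]; w=w*np.sign(w[1])
        print('bar',S[i],'ctr',onz(d,*r[0],zb).round(1),'len',np.linalg.norm(w).round(1),'y-az',np.degrees(np.arctan2(w[1],w[0])).round(2))
    m=((hsv[...,1]<45)&(hsv[...,0]>80)&(hsv[...,0]<115)&(hsv[...,2]>120)).astype(np.uint8); m[290:]=0
    n,l,S,c=cv2.connectedComponentsWithStats(m); i=l[v,u-25]; print(S[i])
    cn=max(cv2.findContours((l==i).astype(np.uint8),0,1)[0],key=cv2.contourArea)
    q=cv2.approxPolyDP(cv2.convexHull(cn),4,True)[:,0]; print(q.tolist(),np.round([onz(d,*p,zp)[:2] for p in q],1).tolist())
if __name__=='__main__': cover(load('w13.png'),uv=(271,158)); togo([0,0,0],[0,0,-1],az(-78))
E
python3 cov.py
```

```text
bar [259 114  22  89 815] ctr [478.8 301.6 134. ] len 97.3 y-az 107.37
[  176    84   146   146 15575]
[[316, 105], [321, 219], [206, 229], [192, 211], [176, 117], [186, 91], [256, 84]] [[438.6, 236.7], [398.1, 369.9], [536.8, 412.1], [557.7, 391.9], [593.3, 282.3], [586.4, 251.5], [510.4, 228.0]]
27.7167 pos [494.1 303.2 382.5] J [ 0.83  0.25  0.12  0.   -1.45 -0.63] z [-0.001 -0.001 -1.   ] y [-0.98  -0.201  0.001] F [-0.1  0.   0.5] w 85.4 0.0
shift [-494.1 -303.2 -382.5] turn [ 0.01 -0.01  0.07]
```

Emit:
{"method": "play_rows", "body": {"series": [[-3,0,-10,0,0,0.25],[-3,0,-25,0,0,0.25],[-3,0,-25,0,0,0.25],[-3,1,-25,0,0,0.2],[-3,0,-25,0,0,0],[0,0,-25,0,0,0],[0,0,-25,0,0,0],[0,0,-15,0,0,0],[0,0,0,0,0,0],[0,0,0,0,0,0]]}}

```text
clock: 28.55
position: [479.5, 303.3, 208.2]
ee_rot: [0.805, -0.593, 0.0, 0.001]
contact_force: [0.2, 0.3, 0.2]
gripper_width: 85.5
grasp_force: 0.0
```

```bash
python3 - <<'E'
from h import *
d=snap('wrist','w14.png'); togo([478.5,304.5,138],[0,0,-1],az(-72.8)); hsv=cv2.cvtColor(d['image'],cv2.COLOR_RGB2HSV)
k=(hsv[...,2]<70).astype(np.uint8)
print('pred bar ends',[proj(d,[478.5+46*a*-.296,304.5+46*a*.955,137]).tolist() for a in(-1,1)])
for r in range(40,270,20):
    x=np.nonzero(k[r,150:350])[0]; print(r,[(g[0]+150,g[-1]+150) for g in np.split(x,np.nonzero(np.diff(x)>2)[0]+1) if len(g)>3],end=' ')
E
```

```text
28.6 pos [480.  304.1 209.4] J [ 0.85  0.33 -0.21  0.   -1.04 -0.55] z [ 0.002  0.    -1.   ] y [-0.955 -0.297 -0.002] F [ 0.6 -0.6 -0.3] w 85.5 0.0
shift [ -1.5   0.4 -71.4] turn [-0.    0.02 -0.01]
pred bar ends [[259.4, 136.1], [259.0, 284.3]]
40 [] 60 [] 80 [(np.int64(335), np.int64(347))] 100 [] 120 [] 140 [(np.int64(244), np.int64(274))] 160 [(np.int64(250), np.int64(270))] 180 [(np.int64(250), np.int64(269))] 200 [(np.int64(250), np.int64(269))] 220 [(np.int64(250), np.int64(269))] 240 [(np.int64(250), np.int64(269))] 260 [(np.int64(150), np.int64(153)), (np.int64(245), np.int64(272))]
```

Emit:
{"method": "play_rows", "body": {"series": [[-0.7,0,-10,0,0,0],[-0.8,0,-16,0,0,0],[0,0,-16,0,0,0],[0,0,-14,0,0,0],[0,0,-10,0,0,0],[0,0,-5,0,0,0],[0,0,0,0,0,0]]}}

```text
clock: 29.18
position: [477.6, 304.4, 136.8]
ee_rot: [0.805, -0.593, 0.0, 0.0]
contact_force: [-0.2, 0.5, 0.6]
gripper_width: 85.9
grasp_force: 0.0
```

Emit:
{"method": "play_rows", "body": {"series": [[0,0,0,0,0,0],[0,0,0,0,0,0],[0,0,0,0,0,0],[0,0,0,0,0,0],[0,0,0,0,0,0],[0,0,0,0,0,0],[0,0,0,0,0,0],[0,0,0,0,0,0],[0,0,0,0,0,0],[0,0,0,0,0,0],[0,0,0,0,0,0]], "gripper": 0}}

```text
clock: 30.1
position: [477.7, 304.7, 138.0]
ee_rot: [0.805, -0.593, 0.0, -0.0]
contact_force: [-2.7, -0.6, 4.8]
gripper_width: 10.8
grasp_force: 60.6
```

```bash
python3 - <<'E'
from h import *
d=load('w14.png'); hsv=cv2.cvtColor(d['image'],cv2.COLOR_RGB2HSV)
k=hsv[...,2]<70; c=k[100:310,252:268].mean(1); print('rows dark',[i+100 for i in np.nonzero(c>.5)[0]][::200],np.nonzero(c>.5)[0][[0,-1]]+100)
print([int(k[r,240:280].sum()) for r in range(120,150,3)],[int(k[r,240:280].sum()) for r in range(255,310,3)])
st()
E
```

```text
rows dark [np.int64(128)] [128 285]
[0, 0, 0, 31, 31, 31, 32, 32, 31, 31] [26, 27, 26, 26, 18, 18, 18, 18, 18, 17, 12, 0, 0, 0, 0, 0, 0, 0, 0]
30.1 pos [477.7 304.7 138. ] J [ 0.85  0.4  -0.3   0.   -0.87 -0.55] z [ 0.001  0.    -1.   ] y [-0.955 -0.298 -0.001] F [-2.7 -0.6  4.8] w 10.8 60.6
```

The bar is held. The width reads 10.8 mm and the bar end pixels match the prediction within 1 px. Lift, then check the hold.

Emit:
{"method": "play_rows", "body": {"series": [[0,0,3,0,0,0],[0,0,7,0,0,0],[0,0,15,0,0,0],[0,0,25,0,0,0],[0,0,30,0,0,0],[0,0,30,0,0,0],[0,0,25,0,0,0],[0,0,12,0,0,0],[0,0,5,0,0,0],[0,0,0,0,0,0],[0,0,0,0,0,0]]}}

```text
clock: 31.02
position: [477.0, 304.2, 287.8]
ee_rot: [0.805, -0.593, -0.001, 0.001]
contact_force: [-0.4, -0.5, -4.6]
gripper_width: 10.7
grasp_force: 59.3
```

```bash
cat > seat.py <<'E'
from h import *
H=np.array([549.2,-22.3,80]); ex=np.array([.9792,.2028,0]); ey=np.array([-.2028,.9792,0]); k=np.array([0,0,1.])
def tgt(th,tx,tz,dy=0,a=7.0):
    c,s=np.cos(np.radians(th)),np.sin(np.radians(th)); X=ex*c-k*s; Z=ex*s+k*c
    tip=H+ex*tx+k*tz+ey*dy; tcp=tip-104*X+(36+a)*Z
    return tcp,-Z,-ey
def go(th,tx,tz,**q): print('---',th,tx,tz); togo(*tgt(th,tx,tz,**q))
E
python3 - <<'E'
from seat import *
go(15,66,130); d=snap('wrist','w15.png'); s,M=st()
p=s['position']; print('bar ends pred',[proj(d,p+M@[46*a,0,1]).tolist() for a in(-1,1)])
hsv=cv2.cvtColor(d['image'],cv2.COLOR_RGB2HSV); k_=(hsv[...,2]<70)
for r in range(120,350,10): 
    x=np.nonzero(k_[r,200:310])[0]; print(r,len(x),(x.min()+200,x.max()+200) if len(x) else '',end='; ')
print(); hs=(hsv[...,1]<45)&(hsv[...,0]>80)&(hsv[...,0]<115)&(hsv[...,2]>100)
for r in range(40,300,20):
    x=np.nonzero(hs[r])[0]; print(r,(x.min(),x.max(),len(x)) if len(x) else '',end='; ')
print(); print('plate corners pred',[proj(d,p+M@np.array([-y,-(x+20),43-5.])).tolist() for x,y in((-80,-86),(-80,86),(70,86),(70,-86))])
E
```

```text
--- 15 66 130
31.0167 pos [477.  304.2 287.8] J [ 0.85  0.26 -0.09 -0.   -1.22 -0.55] z [-0.002 -0.001 -1.   ] y [-0.955 -0.297  0.003] F [-0.4 -0.5 -4.6] w 10.7 59.3
shift [  49.4 -331.2   -9.4] turn [-0.61  2.4  -0.92]
31.0667 pos [476.9 304.1 287.4] J [ 0.85  0.26 -0.09 -0.   -1.22 -0.55] z [-0.003 -0.002 -1.   ] y [-0.955 -0.297  0.003] F [ 0.4  0.5 -4.8] w 10.7 59.3
bar ends pred [[259.6, 369.5], [260.3, 155.3]]
120 0 ; 130 0 ; 140 33 (np.int64(236), np.int64(278)); 150 35 (np.int64(244), np.int64(278)); 160 39 (np.int64(236), np.int64(278)); 170 44 (np.int64(235), np.int64(278)); 180 42 (np.int64(236), np.int64(277)); 190 33 (np.int64(240), np.int64(272)); 200 33 (np.int64(240), np.int64(272)); 210 33 (np.int64(240), np.int64(272)); 220 33 (np.int64(240), np.int64(272)); 230 33 (np.int64(240), np.int64(272)); 240 56 (np.int64(216), np.int64(297)); 250 65 (np.int64(210), np.int64(302)); 260 69 (np.int64(207), np.int64(305)); 270 103 (np.int64(200), np.int64(309)); 280 110 (np.int64(200), np.int64(309)); 290 110 (np.int64(200), np.int64(309)); 300 110 (np.int64(200), np.int64(309)); 310 110 (np.int64(200), np.int64(309)); 320 104 (np.int64(200), np.int64(309)); 330 92 (np.int64(200), np.int64(309)); 340 92 (np.int64(200), np.int64(309)); 
40 ; 60 (np.int64(51), np.int64(335), 284); 80 (np.int64(54), np.int64(317), 264); 100 (np.int64(57), np.int64(300), 244); 120 (np.int64(30), np.int64(278), 249); 140 (np.int64(33), np.int64(234), 202); 160 (np.int64(37), np.int64(235), 199); 180 (np.int64(39), np.int64(229), 119); 200 (np.int64(43), np.int64(179), 137); 220 (np.int64(47), np.int64(472), 140); 240 (np.int64(50), np.int64(440), 190); 260 (np.int64(54), np.int64(413), 220); 280 (np.int64(57), np.int64(339), 113); 
plate corners pred [[400.4, 47.1], [365.7, 376.4], [98.4, 376.4], [48.3, 47.2]]
```

Emit:
{"method": "play_rows", "body": {"series": [[1.8,-12,0,-0.044,0.171,-0.066],[3.5,-23.7,0,-0.044,0.171,-0.066],[3.5,-23.7,0,-0.044,0.171,-0.066],[3.5,-23.7,0,-0.044,0.171,-0.066],[3.5,-23.7,0,-0.044,0.171,-0.066],[3.5,-23.7,0,-0.044,0.171,-0.066],[3.5,-23.7,0,-0.044,0.171,-0.066],[3.5,-23.7,0,-0.044,0.171,-0.066],[3.5,-23.7,0,-0.044,0.171,-0.066],[3.5,-23.7,0,-0.044,0.171,-0.066],[3.5,-23.7,0,-0.044,0.171,-0.066],[3.5,-23.7,0,-0.044,0.171,-0.066],[3.5,-23.7,0,-0.044,0.171,-0.066],[3.5,-23.7,0,-0.044,0.171,-0.066],[1.7,-12,0,0,0,0],[0,0,0,0,0,0],[0,0,0,0,0,0]]}}

```text
clock: 32.48
position: [526.6, -28.0, 288.5]
ee_rot: [0.769, -0.627, -0.082, 0.1]
contact_force: [-0.2, 0.4, -5.0]
gripper_width: 11.1
grasp_force: 59.3
```

```bash
cat > chk.py <<'E'
from seat import *
import sys
def run(f):
    d=snap('wrist',f); s,M=st(); p=s['position']
    P=lambda x,y,z: p+M@np.array([-y,-(x+20),43-z])   # cover -> world
    hsv=cv2.cvtColor(d['image'],cv2.COLOR_RGB2HSV); g=cv2.cvtColor(d['image'],cv2.COLOR_RGB2GRAY).astype(int)
    for x in (-50,-10,30,60):
        a,b=proj(d,P(x,-86,5)); col=int(round(a)); r0=max(int(b)-16,0); print('near edge pred',a,b,'gray',r0,g[r0:int(b)+16:2,col].tolist())
    for y in(-70,-50,-30):
        a,b=proj(d,P(84,y,5)); print('lip edge pred',a,b,g[int(b),max(int(a)-16,0):int(a)+16:2].tolist())
    print('rim near outer/inner',[proj(d,H+ex*-30+ey*yy+k*106).tolist() for yy in(-87,-75)], 'strip front edge',[proj(d,H+ex*76+ey*yy+k*122).tolist() for yy in(-70,70)])
    # measured tip
    t=P(84,0,0)-H; print('tip head xyz',round(t@ex,1),round(t@ey,1),round(t[2],1))
run(sys.argv[1])
E
python3 chk.py w16.png; python3 -c "
from seat import *
go(15,70,107.5)"
```

```text
32.5333 pos [526.6 -27.4 288.8] J [ 0.25  0.32 -0.03 -0.01 -1.48 -0.04] z [-0.251 -0.051 -0.967] y [-0.947 -0.196  0.256] F [ 0.4  0.6 -5.1] w 10.8 59.3
near edge pred 329.5 48.4 gray 32 [187, 188, 189, 188, 189, 191, 191, 191, 191, 193, 193, 116, 135, 160, 160, 160]
near edge pred 235.4 48.6 gray 32 [117, 116, 116, 118, 117, 117, 117, 115, 115, 116, 116, 84, 78, 81, 79, 79]
near edge pred 141.4 48.7 gray 32 [200, 201, 200, 200, 200, 109, 108, 110, 109, 109, 112, 75, 80, 79, 80, 79]
near edge pred 70.8 48.8 gray 32 [221, 222, 222, 221, 221, 221, 221, 221, 219, 79, 86, 106, 144, 160, 159, 159]
lip edge pred 21.3 88.0 [106, 106, 106, 104, 106, 105, 104, 105, 105, 105, 108, 106, 105, 105, 107, 107]
lip edge pred 29.5 134.0 [119, 119, 117, 119, 119, 119, 100, 67, 58, 168, 192, 192, 189, 188, 188, 188]
lip edge pred 37.1 176.9 [120, 117, 118, 117, 116, 118, 93, 58, 97, 185, 193, 191, 189, 188, 187, 189]
rim near outer/inner [[225.2, 60.6], [225.7, 81.4]] strip front edge [[20.3, 89.4], [63.4, 329.8]]
tip head xyz 66.3 -0.3 140.6
--- 15 70 107.5
32.5333 pos [526.6 -27.4 288.8] J [ 0.25  0.32 -0.03 -0.01 -1.48 -0.04] z [-0.251 -0.051 -0.967] y [-0.947 -0.196  0.256] F [ 0.4  0.6 -5.1] w 10.8 59.3
shift [  3.7   1.2 -32.9] turn [-0.02  0.02  0.  ]
```

```bash
cat > edge.py <<'E'
from seat import *
import sys
def edges(d,s,cols=None,show=True):
    M=R.from_quat(s['ee_rot']).as_matrix(); p=s['position']
    P=lambda x,y,z: p+M@np.array([-y,-(x+20),43-z])
    o=P(0,0,5); X,Y,Z=-M[:,1],-M[:,0],-M[:,2]
    def uncast(u,v):
        e,r=ray(d,u,v); q=e+r*((o-e)@Z)/(r@Z)-o; return q@X,q@Y
    hsv=cv2.cvtColor(d['image'],cv2.COLOR_RGB2HSV); g=cv2.GaussianBlur(cv2.cvtColor(d['image'],cv2.COLOR_RGB2GRAY),(3,3),0).astype(int)
    A=[]
    for x in np.arange(-72,66,6):
        a,b=proj(d,P(x,-86,5)); a=int(round(a)); b=int(b); seg=g[max(b-16,0):b+16,a]; i=np.argmin(np.diff(seg)); 
        if np.diff(seg)[i]<-15: A.append(uncast(a,max(b-16,0)+i+1))
    A=np.array(A); 
    for _ in range(3): f=np.polyfit(A[:,0],A[:,1],1); r=np.abs(np.polyval(f,A[:,0])-A[:,1]); A=A[r<max(1,1.5*np.median(r))]
    print('near edge: y at x=0 %.1f (nominal -86), yaw %.2f deg, n %d'%(f[1],np.degrees(np.arctan(f[0])),len(A)))
    B=[]
    for y in np.arange(-56,0,5):
        a,b=proj(d,P(84,y,5)); a=int(round(a)); b=int(b); seg=g[b,max(a-16,0):a+16]; i=np.argmax(np.diff(seg)); B.append(uncast(max(a-16,0)+i+1,b))
    B=np.array(B); print('lip edge x',np.median(B[:,0]).round(1),'(84) slope',np.degrees(np.arctan(np.polyfit(B[:,1],B[:,0],1)[0])).round(2),B[:,0].round(1))
    t=P(84,0,0)-H; print('TCP-pred tip in head',round(t@ex,1),round(t@ey,1),round(t[2],1),'yaw',np.degrees(np.arctan2(Y@-ex,Y@ey)).round(2))
if __name__=='__main__':
    d=snap('wrist',sys.argv[1]); edges(d,st()[0])
E
python3 edge.py w17.png
```

```text
32.5833 pos [526.6 -27.  289.1] J [ 0.25  0.32 -0.03 -0.01 -1.48 -0.04] z [-0.251 -0.051 -0.967] y [-0.946 -0.197  0.256] F [-0.4  0.8 -5.4] w 10.6 59.3
near edge: y at x=0 -85.8 (nominal -86), yaw -3.93 deg, n 9
lip edge x 83.5 (84) slope 0.11 [83.5 83.6 83.5 83.5 83.4 83.4 83.7 83.6 83.5 83.4 83.8 83.6]
TCP-pred tip in head 66.5 0.1 141.0 yaw 0.04
```

```bash
python3 - <<'E'
from seat import *
d=load('w17.png'); g=cv2.cvtColor(d['image'],cv2.COLOR_RGB2GRAY).astype(int)
for c in range(60,400,30): print(c,g[40:64:1,c].tolist())
E
```

```text
60 [220, 220, 220, 220, 220, 220, 221, 218, 79, 97, 107, 95, 99, 102, 110, 141, 147, 154, 161, 161, 160, 161, 161, 160]
90 [118, 119, 118, 118, 119, 120, 118, 120, 118, 72, 58, 63, 65, 67, 106, 139, 146, 154, 161, 159, 159, 159, 159, 161]
120 [207, 115, 114, 116, 116, 114, 115, 115, 115, 115, 114, 115, 113, 114, 99, 137, 145, 153, 160, 160, 159, 159, 160, 161]
150 [110, 110, 109, 112, 110, 110, 111, 112, 112, 110, 111, 110, 110, 108, 77, 77, 78, 80, 81, 80, 82, 81, 80, 78]
180 [122, 119, 122, 121, 121, 120, 122, 121, 120, 120, 121, 121, 120, 119, 76, 77, 79, 79, 79, 80, 80, 79, 80, 79]
210 [112, 112, 112, 112, 112, 112, 113, 113, 111, 113, 113, 112, 114, 112, 85, 77, 79, 79, 81, 81, 80, 80, 80, 80]
240 [116, 116, 115, 115, 114, 114, 114, 113, 115, 116, 115, 115, 115, 101, 69, 77, 78, 79, 79, 79, 79, 80, 79, 80]
270 [116, 117, 118, 119, 119, 118, 118, 118, 119, 119, 119, 118, 119, 118, 87, 77, 78, 81, 82, 81, 81, 81, 81, 82]
300 [120, 121, 120, 119, 119, 118, 120, 120, 117, 119, 118, 119, 119, 118, 89, 78, 80, 82, 81, 82, 80, 81, 79, 81]
330 [189, 190, 191, 191, 191, 191, 191, 191, 191, 192, 192, 194, 194, 191, 116, 121, 135, 148, 160, 161, 160, 161, 161, 159]
360 [61, 61, 64, 62, 56, 57, 68, 68, 67, 65, 68, 69, 72, 75, 85, 121, 136, 149, 165, 165, 165, 164, 165, 163]
390 [102, 102, 102, 101, 102, 101, 101, 102, 101, 103, 102, 102, 100, 102, 93, 120, 136, 148, 163, 165, 165, 165, 165, 164]
```

Emit:
{"method": "play_rows", "body": {"series": [[1,0,-6,0,0,0],[1,0,-6,0,0,0],[1,0,-6,0,0,0],[1,0,-4,0,0,0],[0,0,0,0,0,0],[0,0,0,0,0,0]]}}

```text
clock: 33.08
position: [530.7, -27.3, 267.1]
ee_rot: [0.769, -0.626, -0.082, 0.1]
contact_force: [0.8, 0.4, -4.1]
gripper_width: 10.8
grasp_force: 59.3
```

```bash
python3 - <<'E'
from seat import *
go(15,70,107.5); d=snap('wrist','w18.png'); s,M=st(); p=s['position']; P=lambda x,y,z: p+M@np.array([-y,-(x+20),43-z])
g=cv2.cvtColor(d['image'],cv2.COLOR_RGB2GRAY).astype(int)
L=proj(d,P(80,-60,5)); S=proj(d,H+ex*78+ey*-70+k*122); S2=proj(d,H+ex*86+ey*-70+k*122); print('lip end pred',L,'strip end pred',S,S2, 'near edge',proj(d,P(0,-86,5)),'rear plate corner',proj(d,P(70,-86,5)))
c=int(L[0]); print('lip col',c,g[70:150:2,c].tolist()); 
for q in(S,S2):
    c=int(q[0])
    if c>0: r=int(q[1]); print('strip col',c,r,g[r-24:r+24:2,c].tolist())
c=int(proj(d,P(0,-86,5))[0]); print(g[36:70,c].tolist())
E
```

```text
--- 15 70 107.5
33.0833 pos [530.7 -27.3 267.1] J [ 0.25  0.34 -0.05 -0.01 -1.44 -0.04] z [-0.251 -0.052 -0.967] y [-0.946 -0.197  0.256] F [ 0.8  0.4 -4.1] w 10.8 59.3
shift [ -0.4   1.  -11.1] turn [-0.01  0.02 -0.01]
33.1333 pos [530.9 -27.3 267.5] J [ 0.25  0.34 -0.05 -0.01 -1.44 -0.04] z [-0.25  -0.052 -0.967] y [-0.947 -0.197  0.255] F [-0.2 -0.  -4.5] w 10.6 59.3
lip end pred [ 34.  109.5] strip end pred [ 7.6 88.7] [-13.6  88.6] near edge [212.   46.7] rear plate corner [47.  46.7]
lip col 34 [210, 226, 212, 234, 240, 217, 209, 209, 210, 209, 104, 107, 105, 104, 111, 182, 183, 181, 182, 104, 105, 105, 106, 153, 177, 191, 192, 192, 193, 193, 193, 193, 193, 193, 194, 194, 194, 190, 189, 185]
strip col 7 88 [224, 207, 238, 245, 231, 238, 224, 207, 209, 209, 206, 105, 106, 78, 96, 120, 122, 120, 120, 121, 120, 120, 122, 123]
[112, 112, 109, 112, 112, 111, 111, 112, 111, 112, 111, 111, 110, 111, 112, 110, 110, 108, 75, 78, 79, 80, 80, 82, 81, 82, 81, 80, 79, 79, 81, 81, 81, 79]
```

Measured in one picture, the lip end and the strip end give the cover's sideways offset as about +0.5 mm. I'll correct that and lower it so the lip is in front of the slot.

Emit:
{"method": "play_rows", "body": {"series": [[-0.4,-0.6,-3,0,0,0],[0,0,-3,0,0,0],[0,0,-3,0,0,0],[0,0,-2,0,0,0],[0,0,0,0,0,0],[0,0,0,0,0,0]]}}

```text
clock: 33.63
position: [530.3, -28.0, 256.4]
ee_rot: [0.769, -0.626, -0.082, 0.1]
contact_force: [0.8, -0.7, -4.3]
gripper_width: 11.0
grasp_force: 59.3
```

```bash
python3 -c "
from seat import *
go(15,84.5,107.5,dy=-1.6)"
```

```text
--- 15 84.5 107.5
33.6333 pos [530.3 -28.  256.4] J [ 0.25  0.35 -0.07 -0.01 -1.41 -0.04] z [-0.25  -0.052 -0.967] y [-0.947 -0.197  0.256] F [ 0.8 -0.7 -4.3] w 11.0 59.3
shift [14.5  3.2 -0.4] turn [-0.01  0.03 -0.  ]
```

Emit:
{"method": "play_rows", "body": {"series": [[2,0.4,0,0,0,0],[2,0.4,0,0,0,0],[2,0.4,0,0,0,0],[2,0.4,0,0,0,0],[0,0,0,0,0,0]]}}

```text
clock: 34.05
position: [538.9, -26.3, 256.5]
ee_rot: [0.769, -0.626, -0.081, 0.1]
contact_force: [0.1, -0.2, -4.6]
gripper_width: 10.6
grasp_force: 59.3
```

Emit:
{"method": "play_rows", "body": {"series": [[2,0.4,0,0,0,0],[2,0.4,0,0,0,0],[2,0.4,0,0,0,0],[0,0,0,0,0,0]]}}

```text
clock: 34.38
position: [544.8, -25.1, 256.5]
ee_rot: [0.769, -0.626, -0.081, 0.1]
contact_force: [0.0, 0.3, -5.0]
gripper_width: 11.0
grasp_force: 59.3
```

```bash
python3 - <<'E'
from seat import *
go(15,84.5,107.5,dy=-1.6); d=snap('wrist','w19.png'); s,M=st(); p=s['position']; P=lambda x,y,z: p+M@np.array([-y,-(x+20),43-z])
g=cv2.cvtColor(d['image'],cv2.COLOR_RGB2GRAY).astype(int)
for y in (-50,-40): 
    a,b=proj(d,P(70,y,5)); t=proj(d,P(84,y,5)); e=proj(d,H+ex*76+ey*y+k*122); print(y,'plate edge',a,b,'lip tip',t,'strip edge',e,g[int(b),0:80:2].tolist())
E
```

```text
--- 15 84.5 107.5
34.3833 pos [544.8 -25.1 256.5] J [ 0.25  0.37 -0.03 -0.01 -1.43 -0.04] z [-0.25  -0.051 -0.967] y [-0.947 -0.197  0.255] F [ 0.   0.3 -5. ] w 11.0 59.3
shift [-0.   0.2 -0.6] turn [-0.01  0.04 -0.  ]
34.4333 pos [544.6 -25.1 256.5] J [ 0.25  0.37 -0.03 -0.01 -1.43 -0.04] z [-0.25  -0.051 -0.967] y [-0.947 -0.197  0.255] F [ 0.1  0.7 -4.3] w 10.6 59.3
-50 plate edge 61.6 132.3 lip tip [ 30.8 132.3] strip edge [ 49.3 137.8] [214, 214, 217, 217, 217, 214, 213, 214, 153, 120, 118, 119, 115, 118, 118, 119, 119, 118, 121, 122, 120, 120, 108, 80, 49, 90, 168, 194, 195, 196, 197, 192, 161, 161, 163, 162, 161, 160, 160, 160]
-40 plate edge 64.9 154.1 lip tip [ 34.6 154.1] strip edge [ 52.9 160.3] [100, 113, 115, 112, 111, 114, 116, 115, 115, 115, 114, 112, 113, 114, 115, 115, 116, 119, 118, 118, 120, 119, 120, 120, 102, 73, 45, 101, 101, 100, 196, 196, 197, 180, 160, 160, 160, 160, 160, 160]
```

The strip (gray 120) ends at column 48 and the lip shows only between columns 52 and 63, so the lip tip is under the strip. Now I swing the cover down about the tip.

Emit:
{"method": "play_rows", "body": {"series": [[-1.7,-0.35,-2.4,0.051,-0.245,0],[-1.7,-0.35,-2.4,0.051,-0.245,0],[-1.6,-0.3,-2.5,0.051,-0.245,0],[-1.6,-0.3,-2.5,0.051,-0.245,0],[-1.4,-0.3,-2.55,0.051,-0.245,0],[-1.4,-0.3,-2.55,0.051,-0.245,0],[0,0,0,0,0,0]]}}

```text
clock: 35.02
position: [533.4, -27.4, 241.6]
ee_rot: [0.775, -0.63, -0.033, 0.039]
contact_force: [-1.5, -0.1, -4.8]
gripper_width: 10.4
grasp_force: 59.3
```

```bash
python3 -c "
from seat import *
go(6,84.5,107,dy=-1.6); go(3,84.5,107,dy=-1.6)"
```

```text
--- 6 84.5 107
35.0167 pos [533.4 -27.4 241.6] J [ 0.25  0.29 -0.17 -0.01 -1.21 -0.04] z [-0.1   -0.02  -0.995] y [-0.974 -0.202  0.102] F [-1.5 -0.1 -4.8] w 10.4 59.3
shift [ 2.   0.6 -0.9] turn [-0.01  0.02 -0.  ]
--- 3 84.5 107
35.0167 pos [533.4 -27.4 241.6] J [ 0.25  0.29 -0.17 -0.01 -1.21 -0.04] z [-0.1   -0.02  -0.995] y [-0.974 -0.202  0.102] F [-1.5 -0.1 -4.8] w 10.4 59.3
shift [-0.6  0.1 -6.2] turn [ 0.09 -0.47 -0.  ]
```

Emit:
{"method": "play_rows", "body": {"series": [[-0.2,0,-2,0.03,-0.157,0],[-0.2,0,-2,0.03,-0.157,0],[-0.2,0,-2,0.03,-0.157,0],[0,0,0,0,0,0],[0,0,0,0,0,0]]}}

```text
clock: 35.43
position: [534.1, -27.1, 235.6]
ee_rot: [0.775, -0.631, -0.016, 0.02]
contact_force: [0.2, 0.0, -4.3]
gripper_width: 10.8
grasp_force: 59.3
```

```bash
python3 -c "
from seat import *
go(0,84,106,dy=-1.6)"
```

```text
--- 0 84 106
35.4333 pos [534.1 -27.1 235.6] J [ 0.25  0.27 -0.21 -0.   -1.14 -0.05] z [-0.05  -0.011 -0.999] y [-0.978 -0.203  0.051] F [ 0.2  0.  -4.3] w 10.8 59.3
shift [-4.2 -0.8 -6.6] turn [ 0.1  -0.48 -0.01]
```

Emit:
{"method": "play_rows", "body": {"series": [[-0.8,-0.15,-1.4,0.025,-0.12,0],[-0.8,-0.15,-1.4,0.025,-0.12,0],[-0.8,-0.15,-1.4,0.025,-0.12,0],[-0.8,-0.15,-1.4,0.025,-0.12,0],[0,0,0,0,0,0],[0,0,0,0,0,0]]}}

```text
clock: 35.93
position: [530.8, -27.8, 230.1]
ee_rot: [0.776, -0.631, 0.0, -0.0]
contact_force: [-0.9, -0.5, -4.9]
gripper_width: 10.5
grasp_force: 59.3
```

```bash
python3 -c "
from seat import *
go(0,84,106,dy=-1.6)"
```

```text
--- 0 84 106
35.9333 pos [530.8 -27.8 230.1] J [ 0.25  0.25 -0.26  0.   -1.06 -0.05] z [ 0.001 -0.    -1.   ] y [-0.979 -0.203 -0.001] F [-0.9 -0.5 -4.9] w 10.5 59.3
shift [-0.9 -0.2 -1.1] turn [ 0.    0.01 -0.01]
```

Level and about 1 mm up, with no contact yet. Lower in small steps until it touches.

Emit:
{"method": "play_rows", "body": {"series": [[-0.4,0,-0.5,0,0,0],[0,0,-0.5,0,0,0],[0,0,-0.4,0,0,0],[0,0,0,0,0,0]]}}

```text
clock: 36.27
position: [530.9, -27.7, 229.1]
ee_rot: [0.776, -0.631, 0.0, -0.0]
contact_force: [-1.8, -0.1, -2.0]
gripper_width: 11.2
grasp_force: 59.7
```

Emit:
{"method": "play_rows", "body": {"series": [[0,0,-0.5,0,0,0],[0,0,-0.5,0,0,0],[0,0,0,0,0,0]]}}

```text
clock: 36.52
position: [530.9, -27.7, 229.0]
ee_rot: [0.776, -0.631, 0.001, -0.0]
contact_force: [-4.0, 1.5, 5.1]
gripper_width: 11.1
grasp_force: 60.7
```

Contact came at the predicted seated height (229.0), and the housing now carries the cover's weight. Release and rise.

Emit:
{"method": "play_rows", "body": {"series": [[0,0,0,0,0,0],[0,0,0,0,0,0],[0,0,0,0,0,0],[0,0,0,0,0,0],[0,0,3,0,0,0],[0,0,10,0,0,0],[0,0,25,0,0,0],[0,0,35,0,0,0],[0,0,35,0,0,0],[0,0,30,0,0,0],[0,0,10,0,0,0],[0,0,0,0,0,0],[0,0,0,0,0,0]], "gripper": 0.8}}

```text
clock: 37.6
position: [530.5, -27.5, 375.9]
ee_rot: [0.776, -0.631, 0.0, -0.001]
contact_force: [-0.7, -0.1, -1.3]
gripper_width: 68.1
grasp_force: 0.0
```

```bash
python3 - <<'E'
from seat import *
d=snap('wrist','w20.png'); s,M=st(); hsv=cv2.cvtColor(d['image'],cv2.COLOR_RGB2HSV); g=hsv[...,2].astype(int)
C=lambda x,y,z: H+ex*x+ey*y+k*(106+z)
# bar and plate edges vs predicted for a seated cover (x=0)
for y in(-30,0,30):
    a,b=proj(d,C(-20,y,42)); c=int(b); x=np.nonzero(g[c,int(a)-30:int(a)+30]<70)[0]+int(a)-30; print('bar row',c,'pred ctr',a,'seen',x.min(),x.max())
for y in(-70,-30,30,70):
    for x0,n in((-80,'front'),(70,'rear'),(76,'strip')):
        a,b=proj(d,C(x0,y,5 if x0!=76 else 16)); a=int(a);b=int(b); print(n,y,a,b,g[b,a-14:a+15:2].tolist() if b<384 and a>14 else '')
for x0 in(-60,0,50):
    for y in(-86,86):
        a,b=proj(d,C(x0,y,5)); a=int(a);b=int(b); print('side',x0,y,a,b,g[max(b-14,0):b+15:2,a].tolist() if b<384 else '')
E
```

```text
37.65 pos [530.2 -27.6 374.6] J [ 0.25  0.16 -0.01 -0.   -1.4  -0.05] z [-0.001  0.    -1.   ] y [-0.979 -0.203  0.001] F [ 0.7 -0.  -1.2] w 68.5 0.0
bar row 144 pred ctr 258.8 seen 250 264
bar row 181 pred ctr 258.7 seen 250 263
bar row 216 pred ctr 258.6 seen 249 267
front -70 328 91 [84, 84, 85, 86, 85, 83, 96, 106, 123, 123, 126, 128, 126, 128, 126]
rear -70 153 91 [99, 98, 100, 102, 99, 103, 174, 168, 170, 169, 169, 170, 168, 167, 168]
strip -70 142 91 [123, 97, 100, 99, 101, 100, 98, 100, 101, 100, 101, 131, 178, 170, 170]
front -30 326 138 [164, 165, 164, 91, 92, 88, 165, 161, 126, 198, 225, 131, 130, 126, 120]
rear -30 157 138 [118, 96, 72, 102, 106, 215, 216, 198, 169, 169, 167, 167, 168, 168, 169]
strip -30 146 139 [114, 115, 115, 118, 121, 119, 115, 69, 93, 102, 194, 216, 216, 174, 169]
front 30 322 202 [163, 162, 164, 163, 163, 157, 169, 193, 219, 219, 219, 224, 227, 195, 129]
rear 30 161 202 [122, 119, 80, 88, 101, 100, 210, 216, 169, 166, 167, 165, 165, 164, 163]
strip 30 152 206 [117, 115, 116, 120, 123, 119, 115, 65, 100, 102, 203, 217, 202, 166, 166]
front 70 320 242 [160, 161, 161, 161, 161, 155, 172, 189, 226, 227, 229, 229, 227, 220, 221]
rear 70 165 242 [121, 103, 96, 96, 95, 95, 93, 74, 25, 28, 24, 26, 28, 132, 164]
strip 70 155 247 [194, 88, 34, 32, 66, 95, 96, 98, 94, 94, 94, 35, 25, 26, 28]
side -60 -86 306 71 [123, 124, 126, 80, 72, 73, 72, 82, 91, 85, 85, 86, 86, 85, 84]
side -60 86 299 257 [159, 159, 160, 162, 162, 161, 162, 185, 216, 216, 217, 219, 221, 223, 223]
side 0 -86 234 71 [120, 119, 118, 119, 120, 119, 118, 151, 93, 161, 162, 162, 163, 163, 163]
side 0 86 237 257 [164, 163, 162, 162, 162, 163, 164, 201, 223, 223, 223, 223, 223, 222, 222]
side 50 -86 175 71 [234, 219, 199, 84, 82, 55, 53, 111, 99, 166, 168, 170, 168, 168, 168]
side 50 86 186 257 [163, 163, 163, 164, 165, 164, 161, 205, 223, 223, 222, 223, 224, 225, 224]
```

All four cover edges and the bar lie within 1–2 px of where a fully seated, flat cover should appear. The gripper is clear, so I hand in.

```bash
python3 -c "
from bench import job_done; print(job_done())"
```

```text
the job is handed in; nothing more can be done
None
```

The drive head is back together and the job is handed in at about 38 s: sleeve and ring on the spindle, cover hooked under the strip and swung down flat. The last wrist image puts the cover's edges within about 2 px of a fully seated position.

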